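Flip the contrast plate on the gel viewer with the gel spatula

ROBOT

A 7-joint arm with a two-finger parallel gripper is mounted at the origin on the work surface. World frame = base frame: x ahead of the robot, y to its left, z up, the work surface at z = 0. Lengths are in mm, angles in rad, forces in N, time in s.
With the tool pointing down it reaches from about 400 to 900 mm from the base axis. Payload 5.5 kg.
Tool frame: the origin (TCP) lies at the very end of the fingers, on their centre line; the grasp point (between the pads) lies 19 mm behind it (ctrl.grasp_offset is the z of the grasp point in the tool frame, in mm); z points along the fingers, y is the line along which they close (so a half turn about z gives the same grasp; the last joint's range is limited). The gripper opens to 85 mm and grips with 20 to 120 N. Pads are 22 mm wide; open, the fingers measure 114 mm over their backs; the gripper's body (76 mm by 85 mm) begins 54 mm behind the grasp point. The pads swing forward as they close: fully open they stand 13 mm farther back than shut.
Start: joints at [-1.078, 0.501, -0.427, 1.55, 0.221, 1.138, -0.21], TCP at [148.02, 632.922, 231.31] pointing down, gripper open.
Joint ranges: [-2.88, 2.88], [-0.31, 2.03], [-1.54, 1.56], [0.2, 2.42], [-1.41, 4.55], [0.19, 2.02], [-2.57, 2.57]. Speed limits (rad/s): [2.57, 2.57, 3.14, 3.14, 3.14, 3.14, 3.14].

INTERFACE

Orientations are given as a unit quaternion [w, x, y, z].
In Python, from cell import ctrl, camera, camera_model, finish_job gives the robot as it stands.
- The arm moves only by the tool jog_arm, never from a script. Its argument "moves" is a list of rows, each an object with "slide": the shift along the tool's x, y, z as a fraction of full scale, a list of three; "delta_rot": the turn, a rotation vector about the tool's x, y, z as a fraction of full scale, a list of three; "fingers": the opening, from 0 (shut) to 1 (fully open). In form: [{"slide": [x, y, z], "delta_rot": [wx, wy, wz], "fingers": fingers}, ...]. A call has 1 to 20 rows; each row is the pose to reach, as a shift and turn from the pose commanded when the call began, along the tool's axes at that moment, turning the shorter way round; what a row does not reach only later rows make up. Full scale, the value 1, is 1000 mm for a shift and 2 pi rad for a turn. A row lasts 1/10 s, in which the tool goes at most 50 mm and 8.59 degrees, less where a joint would pass 70% of its speed; a pose out of reach is approached as far as the arm can. A call with a number of a shift or a turn outside -1 to 1 is refused whole. A call with a gripper value outside its range is refused whole. The fingers move at their own pace and stop on an object; "newtons" is the grip in N (left out, the last holds). Time passes only in rows, so rows that repeat a pose let the fingers close. It gives the time, the measured TCP pose, the force, the opening and the grip force at its end, in the units of the state.
- ctrl.get_obs(): the state, without advancing time (a new reading comes with each control period).
- camera(name): name is "scene" or "side" or "wrist"; returns the picture (420x560x3 uint8, red, green, blue); there is no depth.
- camera_model(name): a dict with "intrinsics" (3x3 intrinsics, pixels), "pose" (4x4, takes a point from camera to world coordinates). Camera axes: x right, y down, z forward; pixel columns grow to the right and rows downward; lengths in mm; the calibration is good to about 2 mm. A picture is of the moment at which its call begins: read the wrist's pose just before it. camera_model takes no time and is no camera call; for the wrist camera it gives the pose at the moment of the call.
- finish_job(): hands the job in; it is judged then, once.
The state is a dict: "time": time; "joint_pos": joint angles; "joint_velocities": joint speeds; "effort": joint torques, N m; "tool_pos": TCP position; "ee_rot": TCP orientation; "force": force on the tool from outside, world axes, zero at the start; "moment": the same for the moment, N m; "width": opening from 0.0 (shut) to 1.0 (fully open); "finger_force": force on a finger pad.
Only numpy, scipy, OpenCV 4.12 (cv2) and the standard library are available. Lean on these libraries where they do the work, as an engineer would, in place of code of your own. Each camera call takes 0.05 s, during which the arm holds its last target. There are 200 camera calls.

TASK

On the gel viewer, turn the reversible contrast plate over with the gel spatula so that its black face is up: work the blade under the plate, lift the plate clear of the glass on the blade, then flip it with a brisk turn of the wrist low over the glass. The plate carries gel stain and the viewing glass is fragile, so never touch the plate with the gripper and press only lightly on the glass and the frame. Leave the plate lying flat on the glass inside the frame, put the spatula back in its tray as it lay, and do not disturb the things around.

Things in the scene. Friction and masses are not known exactly. Their poses are not given: they have to be found in the camera images.
- viewer: Gel viewer: fixed light-grey housing 270 (x) x 360 (y) x 60 mm standing on the bench, with a lilac viewing glass in its flat top inside a raised black frame, control strip on its -x side. Origin under its centre at bench level, z up.
- glass (a point): Centre of the viewing glass, on its upper surface, 60 mm above the bench; axes as the viewer's. The glass is rigid and spans +-100 mm in x and +-130 mm in y; there the black frame (20 mm wide bars) rises squarely 6 mm above it on all four sides.
- plate: Loose acrylic contrast plate 100 (x) x 80 (y) x 6 mm, about 60 g, +z face white, -z black, origin at its middle. All edges of both faces are bevelled 3.5 mm in and 2.2 mm high, so a blade kept on the glass gets under. Starts white up, long side roughly along the viewer's x, up to 40 mm short of the +x frame bar. It slides when pushed; stopped by the frame it rides up onto the blade.
- spatula: Loose gel spatula, 0.15 kg. Steel blade 90 (x) x 70 (y) x 1.5 mm, front edge at +x; its root edge (x -45 mm) carries a neck rising to a straight blue handle: x -192 to -68 mm, 16 mm wide (y), 22 mm tall, middle 50 mm above the blade root's underside. Origin: centre of the underside of a straight blade. Worn: see spatula_tip. Lies in the tray, handle towards the robot.
- spatula_tip (a point): Where the middle of the blade's front edge (underside) would be if the blade were straight: 45 mm in +x from the spatula's origin; axes as the spatula's. The blade is bent up at its root by an unknown 1 to 6 degrees (front edge 1.5 to 9 mm higher than this point) and keeps this bend; the poses do not show it.
- spatula_grip (a point): Point to grip on the handle's middle line: x -88 mm, z +50 mm from the spatula's origin (133 mm behind the front edge); axes as the spatula's. Pinch the 16 mm width (along the spatula's y) from above.
- tray: Fixed teal drip tray 300 (x) x 120 (y) mm, rim 14 mm high, floor 3 mm thick; origin under its centre, at bench level. A handle rest stands in it at x -78 mm: a crossbar whose top is 42 mm above the bench, between two uprights 58 mm apart (inside) and 52 mm high. It stands left or right of the viewer.
- tray_berth (a point): Point on the tray's floor where the spatula's origin belongs (82 mm in +x of the tray's centre, 3 mm above the bench); axes as the tray's. There the blade rests on the floor and the handle on the rest.
- tip_box: Loose navy tip box with clear lid, 122 x 82 x 70 mm, origin under its centre; on the other side of the viewer from the tray. Leave alone.
- tube_rack: Loose orange tube rack 70 x 90 mm, 58 mm high with its tubes, origin under its centre; beside the viewer's far end. Leave alone.
- spray_bottle: Loose white bottle, 64 mm diameter, 160 mm high, blue cap, origin under its centre; beside the viewer's far end. Leave alone.
Not all that is in view belongs to the job. What is shaped like the spatula but pink is not meant.

How it is judged:
By the outcome, as a careful person would: the job done as asked, in the order asked, and still so for the second after the job is handed in, with the robot touching nothing.
It also fails if it takes over 72 s, if anything falls off the work surface, if the arm or the gripper's body presses on something with over 40 N, if the wrist force passes 120 N, or if a joint passes its speed limit or range.

## Working session

There is one attempt and no reset: what is moved stays moved. The work goes in short steps, Python scripts to look and compute and a tool call to move; the robot and the scene stay as the last step left them, time stands still between calls to the robot, and variables do not carry over. Pictures are saved under pics/ and viewed, at most 10 in all, crops included, and the job is handed in when it is done.

Besides the shell and the picture viewer there is one more tool, called by a JSON object that holds its "api" and its "payload". jog_arm: Moves the arm, as the interface text tells. Shift numbers are shares of 1000 mm and turn numbers shares of 2 pi rad, none past 1 either way. Its arguments: {"type":"object","properties":{"moves":{"type":"array"},"newtons":{"type":"number"}},"required":["moves"]}

```bash
ls; mkdir -p pics
python3 - <<'E'
from cell import ctrl,camera,camera_model
import cv2,numpy as np
o=ctrl.get_obs();print(o['time'],o['tool_pos'],o['ee_rot'],o['width'],o['force'],ctrl.grasp_offset)
ims=[]
for n in('scene','side','wrist'):
    m=camera_model(n);print(n,np.round(m['intrinsics'],1).tolist(),np.round(m['pose'],3).tolist())
    im=camera(n);cv2.imwrite(f'pics/{n}0.png',im[:,:,::-1]);ims.append(im)
cv2.imwrite('pics/a.png',np.hstack(ims[:2])[:,:,::-1][:, :] if 0 else cv2.resize(np.hstack(ims[:2])[:,:,::-1],(800,300)))
E
```

```text
pics
0.0 [147.91146623 632.23639487 230.26631088] [-1.55884650e-04  1.14595584e-01  9.93411755e-01 -9.55652975e-04] 1.0014973530898688 [-0.31322891  0.86497529 -0.76426142] -18.700000000000003
scene [[382.4, 0.0, 280.2], [0.0, 382.4, 207.9], [0.0, 0.0, 1.0]] [[0.36, 0.495, -0.791, 1485.929], [0.933, -0.172, 0.317, -493.948], [0.021, -0.852, -0.524, 665.416], [0.0, 0.0, 0.0, 1.0]]
side [[383.4, 0.0, 275.0], [0.0, 383.4, 214.8], [0.0, 0.0, 1.0]] [[-0.984, -0.101, 0.146, 421.018], [-0.177, 0.519, -0.836, 874.246], [0.008, -0.849, -0.528, 712.39], [0.0, 0.0, 0.0, 1.0]]
wrist [[301.6, 0.0, 278.8], [0.0, 301.6, 211.3], [0.0, 0.0, 1.0]] [[0.228, 0.935, 0.271, 77.974], [0.974, -0.219, -0.065, 648.416], [-0.002, 0.279, -0.96, 374.139], [0.0, 0.0, 0.0, 1.0]]
```

View pics/scene0.png

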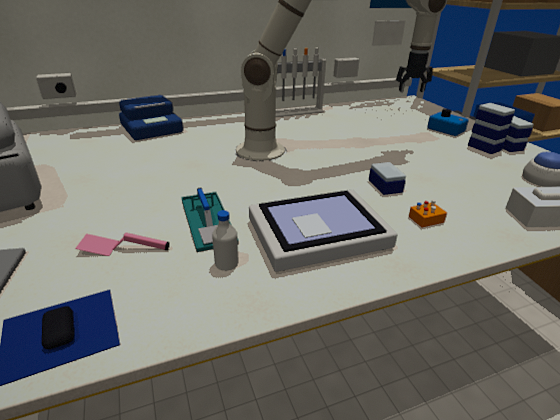

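View pics/side0.png

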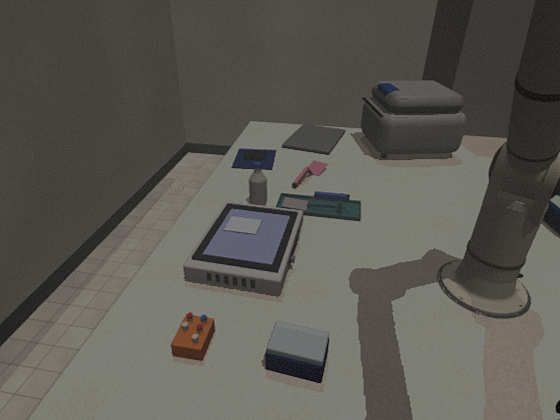

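The scene shows two spatula-shaped things. The blue-handled one lies in the teal tray at scene (205,215) and side (320,205). The pink one lies at scene (120,243) and side (310,172). Blue and in the tray fits the description. The white plate is on the lilac glass at scene (312,225).

```bash
cat > h.py <<'E'
import cv2,numpy as np
from cell import ctrl,camera,camera_model
def cast(px,m,z):
    px=np.atleast_2d(np.asarray(px,float));K,P=m['intrinsics'],np.asarray(m['pose'])
    d=np.c_[px,np.ones(len(px))]@np.linalg.inv(K).T@P[:3,:3].T
    return P[:3,3]+d*((z-P[2,3])/d[:,2])[:,None]
def proj(p,m):
    P=np.linalg.inv(m['pose']);q=np.atleast_2d(p)@P[:3,:3].T+P[:3,3];q=q@np.asarray(m['intrinsics']).T
    return q[:,:2]/q[:,2:]
def hsv(im): return cv2.cvtColor(im,cv2.COLOR_RGB2HSV)
def comp(mask,roi=None,near=None):
    mask=mask.astype(np.uint8)
    if roi: t=np.zeros_like(mask);x0,y0,x1,y1=roi;t[y0:y1,x0:x1]=1;mask=mask*t
    c,_=cv2.findContours(mask,cv2.RETR_EXTERNAL,cv2.CHAIN_APPROX_NONE)
    return max(c,key=cv2.contourArea)[:,0]
def rect(c,m,z):
    w=cast(c,m,z)[:,:2].astype(np.float32);r=cv2.minAreaRect(w)
    return np.round(r[0],1).tolist(),np.round(r[1],1).tolist(),round(r[2],2)
def fr(xyz,m): pass
E
python3 - <<'E'
from h import *
for n,pts in(('scene',dict(glass=(350,215),plate=(312,225),frame=(263,232),tray=(190,225),handle=(205,208),hs=(200,195),blade=(207,235))),('side',dict(glass=(240,245),plate=(243,226),frame=(205,225),tray=(350,214),handle=(330,196),blade=(296,204)))):
    m=camera_model(n);im=cv2.imread(f'pics/{n}0.png')[:,:,::-1].copy();H=hsv(im)
    for k,(x,y) in pts.items(): print(n,k,H[y,x],np.round(cast((x,y),m,60)[0],0)[:2])
    h,s,v=[H[...,i].astype(int) for i in range(3)]
    roi=(235,180,400,270) if n=='scene' else (180,195,310,300)
    x,y=pts['plate']
    try:
        print('glass+plate',rect(comp((h>112)&(h<135)&(s>40)&(v>80),roi),m,60))
        print('plate',rect(comp((s<35)&(v>H[y,x,2]-35),(285,205,340,242) if n=='scene' else (215,212,268,240)),m,66))
        print('frame',rect(comp((v<45),roi),m,66))
        print('tray',rect(comp((h>75)&(h<98)&(s>110)),m,14))
        print('handle',rect(comp((h>100)&(h<118)&(s>140),(180,180,225,225) if n=='scene' else (300,185,360,203)),m,64))
    except Exception as e: print(e)
cv2.imwrite('pics/c.png',cv2.resize(cv2.imread('pics/side0.png')[165:290,180:370],(760,500),interpolation=cv2.INTER_CUBIC))
E
```

```text
scene glass [116  50 174] [678.  53.]
scene plate [ 90   4 180] [688. -76.]
scene frame [ 21  16 164] [ 674. -218.]
scene tray [ 90 193  95] [ 575. -399.]
scene handle [108 240  66] [ 499. -341.]
scene hs [107 225 145] [ 416. -340.]
scene blade [  9  12 143] [ 637. -364.]
glass+plate ([656.3, -38.9], [260.0, 195.5], 87.43)
plate ([689.8, -80.7], [79.8, 100.5], 88.37)
frame ([666.4, -43.1], [300.4, 243.7], 87.45)
tray ([484.5, -364.6], [58.0, 308.9], 89.15)
handle ([445.8, -337.5], [136.2, 18.3], 0.27)
side glass [119  50 112] [671.  21.]
side plate [165   4 123] [687. -75.]
side frame [ 40  12 129] [803. -59.]
side tray [86 62 70] [ 364. -209.]
side handle [114  66  58] [ 434. -318.]
side blade [10 15 99] [ 544. -240.]
glass+plate ([659.4, -42.2], [251.1, 198.9], 87.46)
plate ([686.9, -74.9], [84.4, 102.8], 88.81)
frame ([657.9, -32.1], [302.3, 238.4], 87.35)
tray ([-39.2, 364.2], [0.0, 0.0], 0.0)
handle ([383.0, -327.7], [0.0, 0.0], 0.0)
```

View pics/c.png

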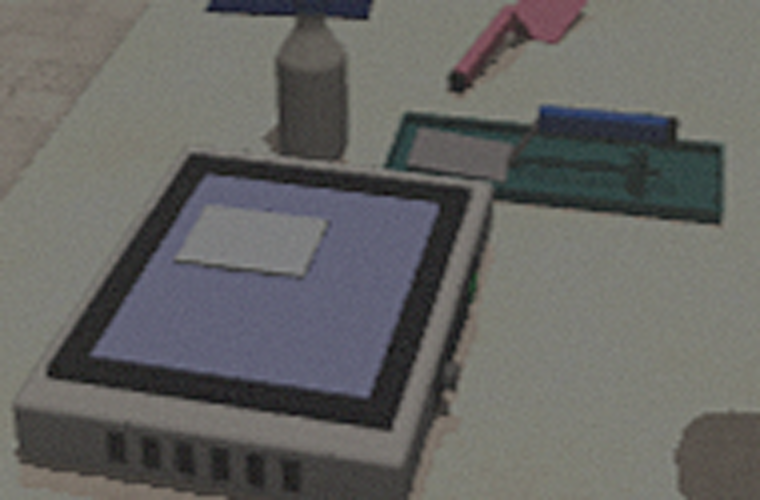

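The crop confirms the blue-handled spatula in the teal tray; the pink one lies outside it. Next I move over the viewer to measure from closer up and test the wrist's reach for the flip.

{"api": "jog_arm", "payload": {"moves": [{"slide": [-0.554, -0.561, -0.12], "delta_rot": [0, 0, -0.0366], "fingers": 1}, {"slide": [-0.554, -0.561, -0.12], "delta_rot": [0, 0, -0.0366], "fingers": 1}, {"slide": [-0.554, -0.561, -0.12], "delta_rot": [0, 0, -0.0366], "fingers": 1}, {"slide": [-0.554, -0.561, -0.12], "delta_rot": [0, 0, -0.0366], "fingers": 1}, {"slide": [-0.554, -0.561, -0.12], "delta_rot": [0, 0, -0.0366], "fingers": 1}, {"slide": [-0.554, -0.561, -0.12], "delta_rot": [0, 0, -0.0366], "fingers": 1}, {"slide": [-0.554, -0.561, -0.12], "delta_rot": [0, 0, -0.0366], "fingers": 1}, {"slide": [-0.554, -0.561, -0.12], "delta_rot": [0, 0, -0.0366], "fingers": 1}, {"slide": [-0.554, -0.561, -0.12], "delta_rot": [0, 0, -0.0366], "fingers": 1}, {"slide": [-0.554, -0.561, -0.12], "delta_rot": [0, 0, -0.0366], "fingers": 1}, {"slide": [-0.554, -0.561, -0.12], "delta_rot": [0, 0, -0.0366], "fingers": 1}, {"slide": [-0.554, -0.561, -0.12], "delta_rot": [0, 0, -0.0366], "fingers": 1}, {"slide": [-0.554, -0.561, -0.12], "delta_rot": [0, 0, -0.0366], "fingers": 1}, {"slide": [-0.554, -0.561, -0.12], "delta_rot": [0, 0, -0.0366], "fingers": 1}, {"slide": [-0.554, -0.561, -0.12], "delta_rot": [0, 0, -0.0366], "fingers": 1}, {"slide": [-0.554, -0.561, -0.12], "delta_rot": [0, 0, -0.0366], "fingers": 1}, {"slide": [-0.554, -0.561, -0.12], "delta_rot": [0, 0, -0.0366], "fingers": 1}, {"slide": [-0.554, -0.561, -0.12], "delta_rot": [0, 0, -0.0366], "fingers": 1}]}}

```text
time: 1.95
tool_pos: [559.7, -40.7, 350.7]
ee_rot: [-0.001, 0.001, 1.0, 0.0]
force: [-0.1, 1.1, 0.0]
width: 0.995
finger_force: 0.0
```

```bash
cat >> h.py <<'E'
from scipy.spatial.transform import Rotation as R
def obs():
    o=ctrl.get_obs();q=o['ee_rot'];r=R.from_quat([q[1],q[2],q[3],q[0]])
    print('t',round(o['time'],2),'p',np.round(o['tool_pos'],1),'R',np.round(r.as_matrix(),3).tolist(),'F',np.round(o['force'],1),'M',np.round(o['moment'],2),'w',round(o['width'],3),'ff',np.round(o['finger_force'],1),'q',np.round(o['joint_pos'],2))
    return o,r.as_matrix()
E
python3 - <<'E'
from h import *
obs()
m=camera_model('wrist');im=camera('wrist');cv2.imwrite('pics/w1.png',im[:,:,::-1])
print(np.round(proj([[658,-38,60],[688,-78,66],[576,-337,5],[446,-337,64]],m)))
# tip box etc. from scene
m=camera_model('scene');im=cv2.imread('pics/scene0.png')[:,:,::-1].copy()
for n,p,z in(('tipbox',(387,180),40),('rack',(428,214),30),('bottle',(226,262),10)):print(n,np.round(cast(p,m,z)))
E
```

```text
t 1.95 p [559.7 -40.7 350.7] R [[-1.0, 0.003, -0.001], [0.003, 1.0, 0.0], [0.001, 0.0, -1.0]] F [-0.1  1.1  0. ] M [ 0.05 -0.01 -0.02] w 0.995 ff 0.0 q [ 0.01  0.22  0.01  1.64 -0.    1.29  1.6 ]
[[281. 239.]
 [255. 259.]
 [ 98. 181.]
 [ 56.  92.]]
tipbox [[490. 315.  40.]]
rack [[714. 316.  30.]]
bottle [[ 705. -332.   10.]]
```

View pics/w1.png

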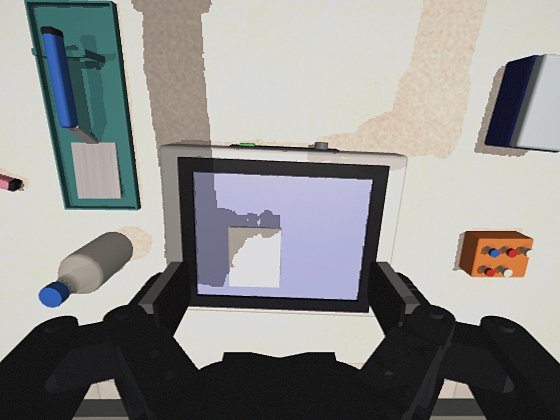

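The wrist view shows the plate at (255,258) inside the frame, the spatula in its tray at the upper left (80,110), the bottle at (95,265), and the rack and tip box on the right. Now I test the roll in free air, toward +y first.

{"api": "jog_arm", "payload": {"moves": [{"slide": [-0.04, 0, 0.14], "delta_rot": [0.02, 0, 0], "fingers": 1}, {"slide": [-0.04, 0, 0.14], "delta_rot": [0.04, 0, 0], "fingers": 1}, {"slide": [-0.04, 0, 0.14], "delta_rot": [0.06, 0, 0], "fingers": 1}, {"slide": [-0.04, 0, 0.14], "delta_rot": [0.09, 0, 0], "fingers": 1}, {"slide": [-0.04, 0, 0.14], "delta_rot": [0.12, 0, 0], "fingers": 1}, {"slide": [-0.04, 0, 0.14], "delta_rot": [0.15, 0, 0], "fingers": 1}, {"slide": [-0.04, 0, 0.14], "delta_rot": [0.18, 0, 0], "fingers": 1}, {"slide": [-0.04, 0, 0.14], "delta_rot": [0.21, 0, 0], "fingers": 1}, {"slide": [-0.04, 0, 0.14], "delta_rot": [0.24, 0, 0], "fingers": 1}, {"slide": [-0.04, 0, 0.14], "delta_rot": [0.27, 0, 0], "fingers": 1}, {"slide": [-0.04, 0, 0.14], "delta_rot": [0.3, 0, 0], "fingers": 1}, {"slide": [-0.04, 0, 0.14], "delta_rot": [0.3, 0, 0], "fingers": 1}, {"slide": [-0.04, 0, 0.14], "delta_rot": [0.3, 0, 0], "fingers": 1}, {"slide": [-0.04, 0, 0.14], "delta_rot": [0.3, 0, 0], "fingers": 1}, {"slide": [-0.04, 0, 0.14], "delta_rot": [0.3, 0, 0], "fingers": 1}, {"slide": [-0.04, 0, 0.14], "delta_rot": [0.3, 0, 0], "fingers": 1}]}}

```text
time: 3.6
tool_pos: [600.4, -38.6, 213.2]
ee_rot: [-0.002, -0.001, -0.59, 0.807]
force: [0.1, 0.3, -0.2]
width: 1.001
finger_force: 0.0
```

Run:
```python
from h import *
obs();cv2.imwrite('pics/s2.png',camera('scene')[:,:,::-1])
```

```text
t 3.6 p [600.4 -38.6 213.2] R [[-1.0, 0.004, -0.0], [-0.001, -0.304, -0.953], [-0.004, -0.953, 0.304]] F [ 0.1  0.3 -0.2] M [ 0.96 -0.    0.03] w 1.001 ff 0.0 q [-0.76  1.25  0.36  1.51  1.02  1.82  0.54]
```

{"api": "jog_arm", "payload": {"moves": [{"slide": [0.13, 0.065, 0.293], "delta_rot": [-0.299, 0, 0], "fingers": 1}, {"slide": [0.13, 0.065, 0.293], "delta_rot": [-0.299, 0, 0], "fingers": 1}, {"slide": [0.13, 0.065, 0.293], "delta_rot": [-0.299, 0, 0], "fingers": 1}, {"slide": [0.13, 0.065, 0.293], "delta_rot": [-0.299, 0, 0], "fingers": 1}, {"slide": [0.13, 0.065, 0.293], "delta_rot": [-0.299, 0, 0], "fingers": 1}, {"slide": [0.13, 0.065, 0.293], "delta_rot": [-0.299, 0, 0], "fingers": 1}, {"slide": [0.13, 0.065, 0.293], "delta_rot": [-0.299, 0, 0], "fingers": 1}, {"slide": [0.13, 0.065, 0.293], "delta_rot": [-0.299, 0, 0], "fingers": 1}, {"slide": [0.13, 0.065, 0.293], "delta_rot": [-0.299, 0, 0], "fingers": 1}, {"slide": [0.13, 0.065, 0.293], "delta_rot": [-0.299, 0, 0], "fingers": 1}, {"slide": [0.13, 0.065, 0.293], "delta_rot": [-0.299, 0, 0], "fingers": 1}, {"slide": [0.13, 0.065, 0.293], "delta_rot": [-0.299, 0, 0], "fingers": 1}, {"slide": [0.13, 0.065, 0.293], "delta_rot": [-0.299, 0, 0], "fingers": 1}, {"slide": [0.13, 0.065, 0.293], "delta_rot": [-0.299, 0, 0], "fingers": 1}, {"slide": [0.13, 0.065, 0.293], "delta_rot": [-0.299, 0, 0], "fingers": 1}]}}

```text
time: 5.15
tool_pos: [469.3, -339.6, 242.8]
ee_rot: [0.002, 0.002, 1.0, -0.005]
force: [-0.3, 1.1, -0.2]
width: 1.001
finger_force: 0.0
```

Run:
```python
from h import *
obs()
m=camera_model('wrist');im=camera('wrist');cv2.imwrite('pics/w3.png',im[:,:,::-1])
H=hsv(im);h,s,v=[H[...,i].astype(int) for i in range(3)]
print('tray',rect(comp((h>78)&(h<98)&(s>90)),m,14))
c=comp((h>100)&(h<118)&(s>140));print('handle',rect(c,m,64),c.min(0),c.max(0))
b=comp((s<50)&(v>90),(230,160,340,330));print(b.min(0),b.max(0),rect(b,m,5))
# glass/plate/frame from w1 : recompute with pose known? take from this view
m2=camera_model('wrist')
```

```text
t 5.15 p [ 469.3 -339.6  242.8] R [[-1.0, 0.003, 0.004], [0.003, 1.0, -0.01], [-0.004, -0.01, -1.0]] F [-0.3  1.1 -0.2] M [ 0.01 -0.   -0.  ] w 1.001 ff 0.0 q [ 0.39  0.33  0.23  1.75 -0.08  1.06  2.21]
tray ([472.4, -333.0], [119.2, 298.9], 89.14)
handle ([433.6, -334.8], [15.4, 113.2], 89.75) [278 102] [293 210]
[230 160] [339 329] ([566.7, -335.3], [250.3, 162.3], 0.23)
```

View pics/w3.png

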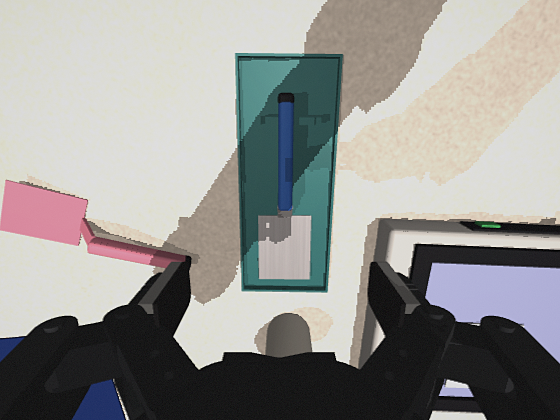

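The wrist view shows the blue handle at columns 278–293, rows 93–211, and the steel blade at columns 258–310, rows 216–279. The tray spans (236,54) to (342,291).

Run:
```python
from h import *
o,r=obs()
m=camera_model('wrist');im=camera('wrist');H=hsv(im);h,s,v=[H[...,i].astype(int) for i in range(3)]
hm=(((h>100)&(h<118)&(s>140))).astype(np.uint8)
for row in (110,140,170,200):
    xs=np.where(hm[row,260:310])[0]+260;print(row,xs.min(),xs.max(),np.round(cast([(xs.min()-.5+.5,row),(xs.max()+1,row)],m,64)[:,:2],1).tolist())
print('rear/front top',np.round(cast([(286,93),(285.5,211)],m,64),1).tolist())
bl=comp((s<60)&(v>120),(252,205,318,284));print(bl.min(0),bl.max(0),rect(bl,m,4.5),rect(bl,m,8))
print(np.round(cast([(258,279.5),(310,279.5),(258,216),(310,216)],m,4.5),1).tolist())
g=H[80:100,284].tolist();print(g)
```

```text
t 5.2 p [ 469.8 -337.7  242. ] R [[-1.0, -0.0, 0.003], [-0.0, 1.0, -0.009], [-0.003, -0.009, -1.0]] F [-0.2  0.8  0.3] M [0.04 0.03 0.01] w 0.998 ff 0.0 q [ 0.39  0.33  0.23  1.75 -0.08  1.06  2.21]
110 276 291 [[385.0, -342.3], [385.0, -326.1]]
140 276 290 [[414.6, -342.4], [414.6, -326.8]]
170 276 290 [[445.8, -342.5], [445.8, -326.5]]
200 276 289 [[478.8, -342.6], [478.8, -327.2]]
rear/front top [[368.9, -332.3, 64.0], [491.4, -332.1, 64.0]]
[256 215] [309 279] ([561.5, -335.7], [94.4, 72.3], 0.14) ([560.0, -335.7], [93.5, 71.6], 0.14)
[[609.6, -369.4, 4.5], [609.3, -296.1, 4.5], [515.8, -367.6, 4.5], [515.6, -298.8, 4.5]]
[[88, 101, 83], [88, 94, 84], [88, 97, 84], [89, 97, 84], [87, 100, 87], [88, 100, 84], [87, 99, 85], [87, 103, 84], [88, 101, 83], [87, 101, 86], [88, 100, 87], [89, 100, 87], [90, 38, 20], [170, 35, 22], [0, 0, 26], [130, 26, 29], [150, 29, 35], [170, 21, 36], [0, 0, 29], [8, 31, 33]]
```

{"api": "jog_arm", "payload": {"moves": [{"slide": [0.007, 0.006, 0.05], "delta_rot": [-0.0012, 0, 0], "fingers": 1}, {"slide": [0.007, 0.006, 0.1], "delta_rot": [-0.0012, 0, 0], "fingers": 1}, {"slide": [0.007, 0.006, 0.15], "delta_rot": [-0.0012, 0, 0], "fingers": 1}, {"slide": [0.007, 0.006, 0.19], "delta_rot": [-0.0012, 0, 0], "fingers": 1}, {"slide": [0.007, 0.006, 0.207], "delta_rot": [-0.0012, 0, 0], "fingers": 1}, {"slide": [0.007, 0.006, 0.207], "delta_rot": [-0.0012, 0, 0], "fingers": 1}, {"slide": [0.007, 0.006, 0.207], "delta_rot": [-0.0012, 0, 0], "fingers": 0.4}, {"slide": [0.007, 0.006, 0.207], "delta_rot": [-0.0012, 0, 0], "fingers": 0}, {"slide": [0.007, 0.006, 0.207], "delta_rot": [-0.0012, 0, 0], "fingers": 0}, {"slide": [0.007, 0.006, 0.207], "delta_rot": [-0.0012, 0, 0], "fingers": 0}, {"slide": [0.007, 0.006, 0.207], "delta_rot": [-0.0012, 0, 0], "fingers": 0}, {"slide": [0.007, 0.006, 0.207], "delta_rot": [-0.0012, 0, 0], "fingers": 0}, {"slide": [0.007, 0.006, 0.207], "delta_rot": [-0.0012, 0, 0], "fingers": 0}], "newtons": 90}}

```text
time: 6.55
tool_pos: [463.4, -334.0, 34.1]
ee_rot: [0.001, 0.0, 1.0, 0.0]
force: [-0.1, 0.9, 6.5]
width: 0.173
finger_force: 87.7
```

Run:
```python
from h import *
obs()
```

```text
t 6.55 p [ 463.4 -334.    34.1] R [[-1.0, 0.0, 0.002], [0.0, 1.0, 0.001], [-0.002, 0.001, -1.0]] F [-0.1  0.9  6.5] M [ 0.22  0.15 -0.15] w 0.173 ff 87.7 q [ 0.44  0.6   0.18  1.9  -0.16  0.66  2.29]
```

{"api": "jog_arm", "payload": {"moves": [{"slide": [0, 0, -0.02], "delta_rot": [0, 0, 0], "fingers": 0}, {"slide": [0, 0, -0.06], "delta_rot": [0, 0, 0], "fingers": 0}, {"slide": [0, 0, -0.11], "delta_rot": [0, 0, 0], "fingers": 0}, {"slide": [0, 0, -0.16], "delta_rot": [0, 0, 0], "fingers": 0}, {"slide": [0, 0.04, -0.166], "delta_rot": [0, 0, 0], "fingers": 0}, {"slide": [0, 0.08, -0.166], "delta_rot": [0, 0, 0], "fingers": 0}, {"slide": [0, 0.12, -0.166], "delta_rot": [0, 0, 0], "fingers": 0}, {"slide": [0, 0.16, -0.166], "delta_rot": [0, 0, 0], "fingers": 0}, {"slide": [0, 0.2, -0.166], "delta_rot": [0, 0, 0], "fingers": 0}, {"slide": [0, 0.235, -0.166], "delta_rot": [0, 0, 0], "fingers": 0}, {"slide": [0, 0.256, -0.166], "delta_rot": [0, 0, 0], "fingers": 0}, {"slide": [0, 0.256, -0.166], "delta_rot": [0, 0, 0], "fingers": 0}, {"slide": [0, 0.256, -0.166], "delta_rot": [0, 0, 0], "fingers": 0}]}}

```text
time: 7.85
tool_pos: [462.5, -77.8, 199.4]
ee_rot: [-0.0, -0.001, 1.0, 0.0]
force: [-0.8, -1.2, -1.5]
width: 0.174
finger_force: 88.0
```

Run:
```python
from h import *
o,r=obs();m=camera_model('wrist');im=camera('wrist');cv2.imwrite('pics/w4.png',im[:,:,::-1])
T=np.eye(4);T[:3,:3]=r;T[:3,3]=o['tool_pos'];rel=np.linalg.inv(T)@np.asarray(m['pose'])
T1=np.eye(4);T1[:3,:3]=np.diag([-1,1,-1.]);T1[:3,3]=[559.7,-40.7,350.7]
m1=dict(intrinsics=m['intrinsics'],pose=T1@rel)
im1=cv2.imread('pics/w1.png')[:,:,::-1].copy();H=hsv(im1);h,s,v=[H[...,i].astype(int) for i in range(3)]
roi=(160,150,400,320)
print('frame1',rect(comp(v<55,(170,150,385,262)),m1,66), rect(comp((h>110)&(h<135)&(s>25)&(v>60),roi),m1,60))
pl=(s<22)&(v>100)
c=comp(pl,(215,215,300,295));print('plate1',rect(c,m1,66),c.min(0),c.max(0))
print(H[240,240],H[270,260],H[240,215],H[240,300])
n=['frame','plate']
ms,ma=camera_model('scene'),camera('scene');mi,si=camera_model('side'),camera('side')
cv2.imwrite('pics/si4.png',si[:,:,::-1]);cv2.imwrite('pics/sc4.png',ma[:,:,::-1])
```

```text
t 7.85 p [462.5 -77.8 199.4] R [[-1.0, -0.001, -0.0], [-0.001, 1.0, 0.001], [0.0, 0.001, -1.0]] F [-0.8 -1.2 -1.5] M [-0.05  0.04 -0.  ] w 0.174 ff 88.0 q [ 0.02  0.19  0.1   2.04 -0.02  0.92  1.7 ]
frame1 ([617.7, -37.6], [299.0, 161.0], 87.72) ([658.8, -39.0], [261.6, 201.2], 87.47)
plate1 ([689.5, -79.3], [79.6, 95.2], 88.6) [229 231] [280 287]
[ 17  29 166] [120   2 220] [120  45 137] [119  43 218]
```

View pics/w4.png

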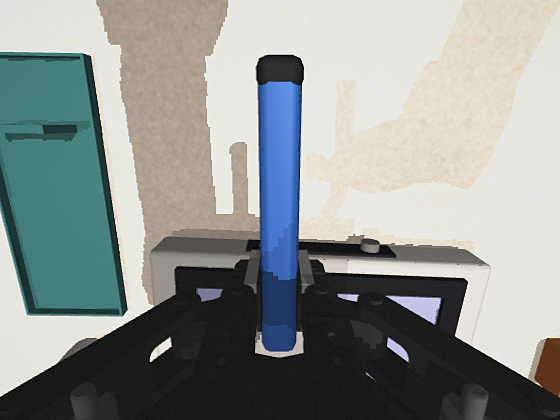

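The wrist view shows the handle held upright and centred in the fingers (columns 258–303), with the viewer ahead. Next I work out the insertion poses.

```bash
cat > plan.py <<'E'
from h import *
import json
C=np.array([658.5,-39.5,60.]);YAW=np.radians(-2.5)
def pose(fx,fy,fz,p,b,roll=0):
    """front-edge middle at viewer-frame (fx,fy,fz above glass), pitch p nose-down, bend b, roll about handle (+: blade top to +y), deg -> TCP pos, R"""
    b=np.radians(b);f=np.array([52+90*np.cos(b),0,-31+90*np.sin(b)])   # spatula frame, from TCP
    Rs=R.from_euler('z',YAW)*R.from_euler('y',np.radians(p))*R.from_euler('x',-np.radians(roll))
    pos=C+R.from_euler('z',YAW).apply([fx,fy,fz])-Rs.apply(f)
    return pos,(Rs*R.from_matrix(np.diag([-1,1,-1.]))).as_matrix()
def rows(cur,targets):
    p0,R0=cur
    for p,Rt in targets:
        s=R0.T@(p-p0);w=R.from_matrix(R0.T@Rt).as_rotvec()
        print(np.round(p,1),'slide',np.round(s/1000,4).tolist(),'rot',np.round(w/2/np.pi,4).tolist())
E
python3 - <<'E'
from plan import *
o,r=obs()
rows((o['tool_pos'],r),[pose(-60,-37.6,50,12,3.5),pose(-28,-37.6,14,12,3.5),pose(-28,-37.6,6,12,3.5)])
E
```

```text
t 8.0 p [462.5 -79.2 199.3] R [[-1.0, 0.002, -0.0], [0.002, 1.0, 0.001], [0.0, 0.001, -1.0]] F [ 0.1 -0.4 -1.3] M [ 0.02  0.05 -0.03] w 0.173 ff 88.0 q [ 0.02  0.19  0.1   2.04 -0.02  0.92  1.7 ]
[463.6 -68.6 164.4] slide [-0.0011, 0.0106, 0.0349] rot [-0.0006, 0.0333, 0.0066]
[495.6 -70.  128.4] slide [-0.033, 0.0092, 0.0708] rot [-0.0006, 0.0333, 0.0066]
[495.6 -70.  120.4] slide [-0.033, 0.0092, 0.0788] rot [-0.0006, 0.0333, 0.0066]
```

{"api": "jog_arm", "payload": {"moves": [{"slide": [-0.001, 0.01, 0.02], "delta_rot": [-0.0006, 0.02, 0.0066], "fingers": 0}, {"slide": [-0.001, 0.01, 0.035], "delta_rot": [-0.0006, 0.0333, 0.0066], "fingers": 0}, {"slide": [-0.033, 0.01, 0.055], "delta_rot": [-0.0006, 0.0333, 0.0066], "fingers": 0}, {"slide": [-0.033, 0.01, 0.072], "delta_rot": [-0.0006, 0.0333, 0.0066], "fingers": 0}, {"slide": [-0.033, 0.01, 0.079], "delta_rot": [-0.0006, 0.0333, 0.0066], "fingers": 0}, {"slide": [-0.033, 0.01, 0.079], "delta_rot": [-0.0006, 0.0333, 0.0066], "fingers": 0}, {"slide": [-0.033, 0.01, 0.079], "delta_rot": [-0.0006, 0.0333, 0.0066], "fingers": 0}]}}

```text
time: 8.7
tool_pos: [495.4, -68.4, 120.8]
ee_rot: [-0.104, 0.021, 0.994, 0.002]
force: [0.7, 0.6, -1.5]
width: 0.17
finger_force: 88.0
```

Run:
```python
from plan import *
o,r=obs()
im=np.vstack([camera('scene')[180:290,230:410],camera('side')[190:300,170:350]])
cv2.imwrite('pics/c5.png',cv2.resize(im[:,:,::-1],None,fx=2.7,fy=2.7,interpolation=cv2.INTER_CUBIC))
print(r.T@np.array([0,0,-1]))
```

```text
t 8.7 p [495.4 -68.4 120.8] R [[-0.977, 0.043, -0.208], [0.042, 0.999, 0.009], [0.208, 0.0, -0.978]] F [ 0.7  0.6 -1.5] M [-0.07 -0.24 -0.01] w 0.17 ff 88.0 q [ 0.01  0.48  0.09  1.86 -0.04  1.02  1.64]
[-2.07731230e-01 -4.58720974e-04  9.78185834e-01]
```

View pics/c5.png

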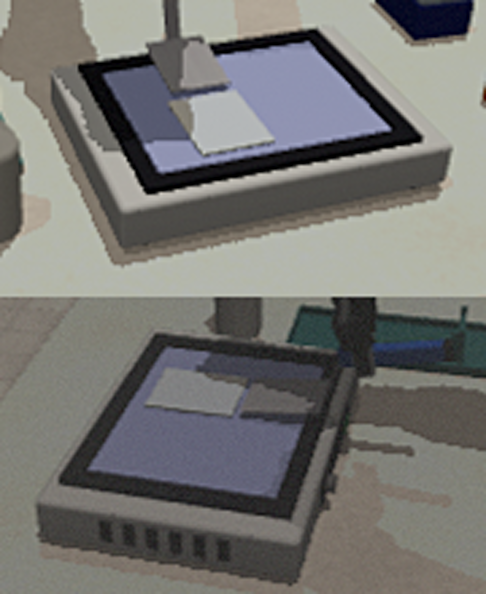

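The crop shows the blade just behind the plate, lined up with it (gap at scene-crop (185,95)) and clear of the frame. Now I lower it in small steps until it touches.

{"api": "jog_arm", "payload": {"moves": [{"slide": [0.003, 0, 0.003], "delta_rot": [0, 0, 0], "fingers": 0}, {"slide": [0.003, 0, 0.004], "delta_rot": [0, 0, 0], "fingers": 0}, {"slide": [0.003, 0, 0.004], "delta_rot": [0, 0, 0], "fingers": 0}]}}

```text
time: 9.1
tool_pos: [491.7, -67.5, 117.2]
ee_rot: [-0.104, 0.021, 0.994, 0.003]
force: [0.3, -0.3, -0.7]
width: 0.165
finger_force: 88.0
```

{"api": "jog_arm", "payload": {"moves": [{"slide": [-0.0003, 0, 0.0015], "delta_rot": [0, 0, 0], "fingers": 0}, {"slide": [-0.0003, 0, 0.0015], "delta_rot": [0, 0, 0], "fingers": 0}]}}

```text
time: 9.3
tool_pos: [491.9, -67.5, 115.4]
ee_rot: [-0.104, 0.02, 0.994, 0.003]
force: [-0.2, 0.1, -2.0]
width: 0.174
finger_force: 88.0
```

{"api": "jog_arm", "payload": {"moves": [{"slide": [-0.0003, 0, 0.0012], "delta_rot": [0, 0, 0], "fingers": 0}, {"slide": [-0.0003, 0, 0.0012], "delta_rot": [0, 0, 0], "fingers": 0}]}}

```text
time: 9.5
tool_pos: [491.9, -67.5, 114.1]
ee_rot: [-0.105, 0.021, 0.994, 0.003]
force: [-0.5, 0.3, -1.6]
width: 0.172
finger_force: 88.0
```

{"api": "jog_arm", "payload": {"moves": [{"slide": [-0.0002, 0, 0.001], "delta_rot": [0, 0, 0], "fingers": 0}, {"slide": [-0.0002, 0, 0.001], "delta_rot": [0, 0, 0], "fingers": 0}]}}

```text
time: 9.7
tool_pos: [491.9, -67.5, 113.1]
ee_rot: [-0.105, 0.021, 0.994, 0.003]
force: [-0.2, -0.5, -2.1]
width: 0.171
finger_force: 88.0
```

{"api": "jog_arm", "payload": {"moves": [{"slide": [-0.0002, 0, 0.001], "delta_rot": [0, 0, 0], "fingers": 0}, {"slide": [-0.0002, 0, 0.001], "delta_rot": [0, 0, 0], "fingers": 0}]}}

```text
time: 9.9
tool_pos: [491.9, -67.5, 112.3]
ee_rot: [-0.104, 0.021, 0.994, 0.003]
force: [-0.6, 0.4, 0.4]
width: 0.171
finger_force: 88.3
```

{"api": "jog_arm", "payload": {"moves": [{"slide": [-0.0002, 0, 0.001], "delta_rot": [0, 0, 0], "fingers": 0}, {"slide": [-0.0002, 0, 0.001], "delta_rot": [0, 0, 0], "fingers": 0}]}}

```text
time: 10.1
tool_pos: [491.7, -67.5, 111.5]
ee_rot: [-0.105, 0.021, 0.994, 0.003]
force: [-2.9, 0.1, 4.7]
width: 0.171
finger_force: 88.8
```

Run:
```python
from plan import *
o,r=obs()
fx,fy=-28,-37.6
p,_=pose(fx,fy,-1.2,12,4.8);d=R.from_euler('z',-YAW).apply(o['tool_pos']-p);print(d)
fx+=d[0];fy+=d[1];cur=pose(fx,fy,-1.2,12,4.8);print(fx,fy)
rows(cur,[pose(x,fy,-.7,pp,4.8) for x,pp in((fx,12),(-20,12),(-8,12),(0,9),(8,6.5),(16,6.5),(25,6.5))])
```

```text
t 10.1 p [491.7 -67.5 111.5] R [[-0.977, 0.041, -0.208], [0.04, 0.999, 0.009], [0.208, 0.001, -0.978]] F [-2.9  0.1  4.7] M [ 0.03  0.09 -0.01] w 0.171 ff 88.8 q [ 0.01  0.49  0.09  1.87 -0.04  1.    1.64]
[-3.7086472   2.31924971  0.26788042]
-31.708647203048304 -35.2807502942365
[491.7 -67.5 111.7] slide [0.0001, 0.0, -0.0005] rot [0.0, 0.0, 0.0]
[503.4 -68.  111.7] slide [-0.0113, -0.0, -0.0029] rot [0.0, 0.0, 0.0]
[515.4 -68.6 111.7] slide [-0.0231, 0.0, -0.0054] rot [0.0, 0.0, 0.0]
[520.8 -68.8 104.6] slide [-0.0299, 0.0, 0.0004] rot [-0.0, -0.0083, -0.0]
[527.  -69.1  98.7] slide [-0.0371, 0.0, 0.0049] rot [-0.0, -0.0153, 0.0]
[535.  -69.4  98.7] slide [-0.045, 0.0, 0.0033] rot [-0.0, -0.0153, 0.0]
[544.  -69.8  98.7] slide [-0.0538, 0.0, 0.0014] rot [-0.0, -0.0153, 0.0]
```

{"api": "jog_arm", "payload": {"moves": [{"slide": [-0.0055, -0.001, -0.0017], "delta_rot": [0, 0, 0], "fingers": 0}, {"slide": [-0.0113, -0.002, -0.0029], "delta_rot": [0, 0, 0], "fingers": 0}, {"slide": [-0.0172, -0.002, -0.0042], "delta_rot": [0, 0, 0], "fingers": 0}, {"slide": [-0.0231, -0.002, -0.0054], "delta_rot": [0, 0, 0], "fingers": 0}, {"slide": [-0.0265, -0.002, -0.0025], "delta_rot": [0, -0.0042, 0], "fingers": 0}, {"slide": [-0.0299, -0.002, 0.0004], "delta_rot": [0, -0.0083, 0], "fingers": 0}, {"slide": [-0.0299, -0.002, 0.0004], "delta_rot": [0, -0.0083, 0], "fingers": 0}]}}

```text
time: 10.8
tool_pos: [521.9, -70.8, 104.5]
ee_rot: [-0.078, 0.021, 0.997, 0.002]
force: [-1.4, 0.6, 2.5]
width: 0.172
finger_force: 88.6
```

Run:
```python
from plan import *
o,r=obs()
for n,roi in(('scene',(285,205,360,250)),('side',(200,205,275,245))):
    m=camera_model(n);im=camera(n);H=hsv(im);s,v=H[...,1].astype(int),H[...,2].astype(int)
    x,y=(312,225) if n=='scene' else (235,226)
    print(H[y,x]);c=comp((s<25)&(v>(150 if n=='scene' else 105)),roi);print(n,rect(c,m,66),len(c))
```

```text
t 10.8 p [521.9 -70.8 104.5] R [[-0.987, 0.041, -0.155], [0.041, 0.999, 0.007], [0.155, 0.001, -0.988]] F [-1.4  0.6  2.5] M [ 0.03 -0.3   0.05] w 0.172 ff 88.6 q [ 0.01  0.51  0.09  1.84 -0.04  0.95  1.65]
[102   7 185]
scene ([707.4, -82.0], [79.2, 99.3], 87.48) 83
[ 60   4 132]
side ([794.5, -67.5], [82.8, 208.6], 11.01) 101
```

The plate has squared up against the +x bar. Now I flatten the blade and push it under.

{"api": "jog_arm", "payload": {"moves": [{"slide": [-0.0035, 0, 0.0025], "delta_rot": [0, -0.0035, 0], "fingers": 0}, {"slide": [-0.007, 0, 0.0049], "delta_rot": [0, -0.0069, 0], "fingers": 0}, {"slide": [-0.011, 0, 0.0043], "delta_rot": [0, -0.0069, 0], "fingers": 0}, {"slide": [-0.015, 0, 0.0036], "delta_rot": [0, -0.0069, 0], "fingers": 0}, {"slide": [-0.019, 0, 0.003], "delta_rot": [0, -0.0069, 0], "fingers": 0}, {"slide": [-0.0239, 0, 0.0022], "delta_rot": [0, -0.0069, 0], "fingers": 0}, {"slide": [-0.0239, 0, 0.0022], "delta_rot": [0, -0.0069, 0], "fingers": 0}]}}

```text
time: 11.6
tool_pos: [545.5, -71.7, 98.7]
ee_rot: [-0.056, 0.021, 0.998, 0.001]
force: [-0.4, -0.5, 1.6]
width: 0.172
finger_force: 88.6
```

Run:
```python
from plan import *
o,r=obs()
m=camera_model('scene');im=camera('scene');H=hsv(im);s,v=H[...,1].astype(int),H[...,2].astype(int)
c=comp((s<25)&(v>150),(285,205,360,250));print(rect(c,m,66),len(c))
im=np.vstack([im[180:290,230:410],camera('side')[190:300,170:350]])
cv2.imwrite('pics/c6.png',cv2.resize(im[:,:,::-1],None,fx=2.7,fy=2.7,interpolation=cv2.INTER_CUBIC))
```

```text
t 11.6 p [545.5 -71.7  98.7] R [[-0.993, 0.041, -0.112], [0.041, 0.999, 0.005], [0.112, 0.001, -0.994]] F [-0.4 -0.5  1.6] M [-0.03 -0.35 -0.03] w 0.172 ff 88.6 q [ 0.01  0.52  0.09  1.82 -0.05  0.91  1.65]
([706.2, -81.2], [79.3, 102.4], 86.79) 82
```

View pics/c6.png

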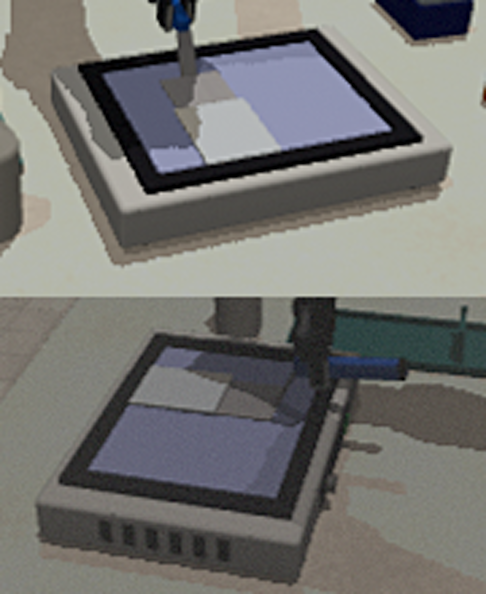

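The blade is about 25 mm under the plate, with some 65 mm still visible behind it at side-crop (230–300,395). The press is light, so I push on 47 mm.

{"api": "jog_arm", "payload": {"moves": [{"slide": [-0.006, 0, -0.0007], "delta_rot": [0, 0, 0], "fingers": 0}, {"slide": [-0.012, 0, -0.0014], "delta_rot": [0, 0, 0], "fingers": 0}, {"slide": [-0.018, 0, -0.002], "delta_rot": [0, 0, 0], "fingers": 0}, {"slide": [-0.024, 0, -0.0027], "delta_rot": [0, 0, 0], "fingers": 0}, {"slide": [-0.03, 0, -0.0034], "delta_rot": [0, 0, 0], "fingers": 0}, {"slide": [-0.036, 0, -0.0041], "delta_rot": [0, 0, 0], "fingers": 0}, {"slide": [-0.042, 0, -0.0047], "delta_rot": [0, 0, 0], "fingers": 0}, {"slide": [-0.0467, 0, -0.0053], "delta_rot": [0, 0, 0], "fingers": 0}, {"slide": [-0.0467, 0, -0.0053], "delta_rot": [0, 0, 0], "fingers": 0}]}}

```text
time: 12.6
tool_pos: [592.0, -73.7, 98.5]
ee_rot: [-0.057, 0.021, 0.998, 0.001]
force: [-1.8, -0.3, 3.2]
width: 0.175
finger_force: 88.6
```

Run:
```python
from plan import *
o,r=obs()
im=np.vstack([camera('scene')[180:290,230:410],camera('side')[190:300,170:350]])
cv2.imwrite('pics/c7.png',cv2.resize(im[:,:,::-1],None,fx=2.7,fy=2.7,interpolation=cv2.INTER_CUBIC))
```

```text
t 12.6 p [592.  -73.7  98.5] R [[-0.993, 0.041, -0.113], [0.041, 0.999, 0.005], [0.113, 0.001, -0.994]] F [-1.8 -0.3  3.2] M [0.05 0.15 0.02] w 0.175 ff 88.6 q [ 0.01  0.59  0.09  1.7  -0.05  0.96  1.65]
```

View pics/c7.png

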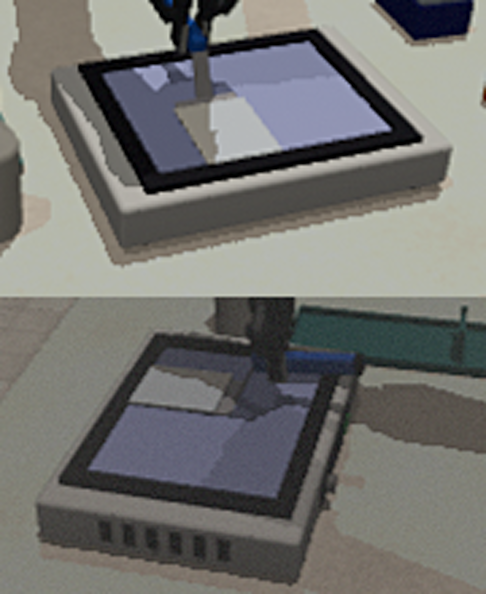

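The blade is now well under the plate, with only a short strip of neck visible at side-crop (235,400). Before I lift and flip, I fit the arm's kinematics from the logged poses. I need that to check the low roll against the joint ranges and the tip box.

```bash
cat > kin.py <<'E'
from plan import *
from scipy.optimize import least_squares
import itertools
Q=np.array([[-1.078,.501,-.427,1.55,.221,1.138,-.21],[.01,.22,.01,1.64,0,1.29,1.6],[-.76,1.25,.36,1.51,1.02,1.82,.54],[.39,.33,.23,1.75,-.08,1.06,2.21],[.44,.6,.18,1.9,-.16,.66,2.29],[.02,.19,.1,2.04,-.02,.92,1.7],[.01,.59,.09,1.7,-.05,.96,1.65]])
P=np.array([[148,632.9,231.3],[559.7,-40.7,350.7],[600.4,-38.6,213.2],[469.3,-339.6,242.8],[463.4,-334,34.1],[462.5,-77.8,199.4],[592,-73.7,98.5]])
down=np.diag([-1,1,-1.])
def rr(w,x,y,z): return R.from_quat([x,y,z,w]).as_matrix()
RR=[rr(-.0002,.1146,.9934,-.001),down,np.array([[-1,.004,0],[-.001,-.304,-.953],[-.004,-.953,.304]]),down,down,down,np.array([[-.993,.041,-.113],[.041,.999,.005],[.113,.001,-.994]])]
def fk(q,k,sg,pts=False):
    d1,L1,L2,Lt,a,a2,a3,off=k;e=R.from_euler;A=R.identity();p=np.zeros(3);o=[]
    def t(x,z):
        nonlocal p;p=p+A.apply([x,0,z])
    A=e('z',sg[0]*q[0]);t(0,d1);A=A*e('y',q[1])*e('z',sg[1]*q[2]);t(a,L1);o.append(p);A=A*e('y',q[3]);t(-a2,0);A=A*e('z',sg[2]*q[4]);t(0,L2);o.append(p);A=A*e('y',q[5]);t(a3,0);A=A*e('z',sg[3]*q[6]+off);t(0,Lt)
    return (p,A.as_matrix(),o) if pts else (p,A.as_matrix())
def res(k,sg): 
    return np.concatenate([np.r_[(f:=fk(q,k,sg))[0]-p,(f[1]-r).ravel()*400] for q,p,r in zip(Q,P,RR)])
if __name__=='__main__':
    best=[]
    for sg in itertools.product((1,-1),repeat=4):
        for off in(0,1.57,3.14,-1.57):
            s=least_squares(res,[300,400,350,300,0,0,0,off],args=(sg,));best.append((s.cost,sg,s.x))
    best.sort(key=lambda b:b[0])
    for c,sg,x in best[:2]:print(round(c),sg,np.round(x,2).tolist(),np.round(res(x,sg).reshape(7,12)[:,:3],0).tolist())
    json.dump([list(best[0][1]),best[0][2].tolist()],open('k.json','w'))
E
python3 kin.py
```

```text
2347 (-1, -1, -1, -1) [349.08, 509.89, 463.2, 374.86, -15.12, 0.66, -21.7, 1.57] [[-24.0, 12.0, 3.0], [-1.0, 30.0, -7.0], [-11.0, 5.0, 4.0], [16.0, 23.0, -3.0], [14.0, 18.0, 3.0], [1.0, 26.0, -5.0], [8.0, 25.0, 4.0]]
2347 (-1, -1, -1, -1) [349.08, 509.89, 463.2, 374.86, -15.12, 0.66, -21.7, 1.57] [[-24.0, 12.0, 3.0], [-1.0, 30.0, -7.0], [-11.0, 5.0, 4.0], [16.0, 23.0, -3.0], [14.0, 18.0, 3.0], [1.0, 26.0, -5.0], [8.0, 25.0, 4.0]]
```

```bash
cat > kin2.py <<'E'
from kin import *
sg=(-1,-1,-1,-1)
def fk2(q,k,pts=False):
    d1,L1,L2,Lt,a,a2,a3,off,y1,y2,y3=k;e=R.from_euler;p=np.zeros(3)
    A=e('z',-q[0]);p=A.apply([0,0,d1]);A=A*e('y',q[1]);p=p+A.apply([0,y1,0]);A=A*e('z',-q[2]);p=p+A.apply([a,y2,L1]);E=p;A=A*e('y',q[3]);p=p+A.apply([-a2,0,0]);A=A*e('z',-q[4]);p=p+A.apply([0,y3,L2]);W=p;A=A*e('y',q[5]);p=p+A.apply([a3,0,0]);A=A*e('z',-q[6]+off);F=p;p=p+A.apply([0,0,Lt])
    return p,A.as_matrix(),E,W
def res2(k): return np.concatenate([np.r_[(f:=fk2(q,k))[0]-p,(f[1]-r).ravel()*400] for q,p,r in zip(Q,P,RR)])
s=least_squares(lambda k:np.r_[res2(k),k[8:]*.02],[349,510,463,375,0,0,0,1.57,-10,-10,0]);K=s.x
LO=np.array([-2.88,-.31,-1.54,.2,-1.41,.19,-2.57]);HI=np.array([2.88,2.03,1.56,2.42,4.55,2.02,2.57])
def ik(p,Rt,q0,w=3):
    f=lambda q:np.r_[fk2(q,K)[0]-p,(fk2(q,K)[1]-Rt).ravel()*200,(q-q0)*w]
    r=least_squares(f,np.clip(q0,LO+.01,HI-.01),bounds=(LO,HI));q=r.x;e=fk2(q,K)
    return q,np.linalg.norm(e[0]-p),np.linalg.norm(e[1]-Rt)*57/1.41,e[2],e[3]
def flip(th,ey,c,fx=45,p=4.8,b=4.8):
    """blade's +y lower edge at viewer y'=ey, height c; roll th deg"""
    Z=R.from_euler('z',YAW);Rs=Z*R.from_euler('x',-np.radians(th))*R.from_euler('y',np.radians(p))
    bb=np.radians(b);f=np.array([52+90*np.cos(bb),35,-31+90*np.sin(bb)])
    return C+Z.apply([fx,ey,c])-Rs.apply(f),(Rs*R.from_matrix(down)).as_matrix()
if __name__=='__main__':
    print(np.round(K,2).tolist(),round(s.cost),np.abs(res2(K).reshape(7,12)[:,:3]).max())
    q=Q[6]
    for th,c in((0,30),(10,20),(20,12),(30,9),(40,8),(50,10),(60,14),(70,18),(80,24),(90,28),(95,30)):
        pt,Rt=flip(th,-45,c);q1,e,er,E,W=ik(pt,Rt,q)
        print(th,np.round(pt),'q',np.round(q1,2),'err',round(e,1),round(er,1),'dq',np.round(np.abs(q1-q).max(),2),'W',np.round(W),'E',np.round(E));q=q1
E
python3 kin2.py
```

```text
[349.9, 502.77, 466.24, 359.01, 14.73, 3.99, 10.24, 1.57, -13.41, -17.83, 4.47] 123 3.0024292616183743
0 [ 561. -115.  125.] q [ 0.07  0.51  0.1   1.78 -0.05  0.94  1.72] err 0.0 0.0 dq 0.08 W [ 601. -119.  482.] E [252. -51. 784.]
10 [ 561. -109.  121.] q [-0.1   0.51  0.18  1.8   0.11  0.92  1.51] err 0.0 0.0 dq 0.22 W [604. -48. 472.] E [258.  -7. 783.]
20 [ 561. -101.  117.] q [-0.27  0.55  0.25  1.81  0.26  0.93  1.29] err 0.0 0.0 dq 0.21 W [607.  22. 452.] E [270.  40. 774.]
30 [562. -93. 117.] q [-0.42  0.61  0.31  1.8   0.38  0.99  1.11] err 0.0 0.0 dq 0.18 W [609.  88. 424.] E [283.  90. 757.]
40 [562. -85. 117.] q [-0.55  0.69  0.36  1.77  0.47  1.06  0.96] err 0.0 0.0 dq 0.15 W [611. 148. 387.] E [297. 141. 732.]
50 [563. -76. 119.] q [-0.65  0.79  0.4   1.73  0.53  1.15  0.85] err 0.0 0.0 dq 0.11 W [612. 200. 344.] E [310. 192. 698.]
60 [563. -67. 122.] q [-0.73  0.9   0.44  1.68  0.57  1.26  0.77] err 0.0 0.0 dq 0.11 W [614. 244. 294.] E [320. 239. 657.]
70 [563. -59. 123.] q [-0.79  1.02  0.46  1.62  0.6   1.36  0.7 ] err 0.0 0.0 dq 0.12 W [615. 277. 238.] E [330. 281. 607.]
80 [564. -52. 125.] q [-0.83  1.15  0.49  1.56  0.62  1.47  0.66] err 0.0 0.0 dq 0.12 W [615. 300. 179.] E [337. 315. 553.]
90 [564. -45. 123.] q [-0.86  1.28  0.51  1.49  0.65  1.57  0.63] err 0.0 0.0 dq 0.13 W [616. 310. 115.] E [344. 340. 492.]
95 [564. -42. 122.] q [-0.86  1.34  0.53  1.45  0.66  1.63  0.62] err 0.0 0.0 dq 0.06 W [615. 311.  82.] E [346. 349. 461.]
```

The low roll is within the joint ranges, and the wrist stays clear of the neighbours up to about 88–90°. The arm's turn rate is capped, so the plate may slide off before it goes over. I check that with a quick 2D contact simulation over a range of friction values.

```bash
cat > sim.c <<'E'
#include <stdio.h>
#include <stdlib.h>
#include <math.h>
// 2D: y right, z up. plate poly 8 verts; blade rect from E(edge, underside) extending -y by 70, thickness 1.5 (mm->m)
static double PV[8][2]={{-.040,-.0008},{-.0365,-.003},{.0365,-.003},{.040,-.0008},{.040,.0008},{.0365,.003},{-.0365,.003},{-.040,.0008}};
int main(int c,char**v){double mug=atof(v[1]),mub=atof(v[2]);int n=0;double T[200],A[200],Y[200],Z[200];
 while(scanf("%lf %lf %lf",&A[n],&Y[n],&Z[n])==3){T[n]=n*.1;A[n]*=M_PI/180;Y[n]/=1e3;Z[n]/=1e3;n++;}
 double m=.06,I=m*(.08*.08+.006*.006)/12,k=4000,d=3,ve=.003;
 double y=Y[0]-.035,z=Z[0]+.0015+.003,a=0,vy=0,vz=0,w=0,dt=1e-5;double tend=(n-1)*.1+.8;
 for(double t=0;t<tend;t+=dt){int i=(int)(t/.1);double u=(t-i*.1)/.1;if(i>=n-1){i=n-2;u=1;}
  double th=A[i]+u*(A[i+1]-A[i]),ey=Y[i]+u*(Y[i+1]-Y[i]),ez=Z[i]+u*(Z[i+1]-Z[i]);
  double mv=(u<1);double wb=mv*(A[i+1]-A[i])/.1,ewy=mv*(Y[i+1]-Y[i])/.1,ewz=mv*(Z[i+1]-Z[i])/.1; // roll: angle clockwise (+y edge low): rot by -th
  double C=cos(-th),S=sin(-th),ca=cos(a),sa=sin(a),Fy=0,Fz=-m*9.81,M=0;
  #define APPLY(py,pz,ny,nz,pen,bvy,bvz,mu) {double ry=py-y,rz=pz-z;double ry_=vy-w*rz-(bvy),rz_=vz+w*ry-(bvz);double vn=ry_*ny+rz_*nz,vt=-ry_*nz+rz_*ny;double N=k*pen-d*vn;if(N>0){double ff=-mu*N*tanh(vt/ve);double fy=N*ny-ff*nz,fz=N*nz+ff*ny;Fy+=fy;Fz+=fz;M+=ry*fz-rz*fy;}}
  for(int j=0;j<8;j++){double py=y+ca*PV[j][0]-sa*PV[j][1],pz=z+sa*PV[j][0]+ca*PV[j][1];
   if(pz<0)APPLY(py,pz,0.0,1.0,-pz,0.0,0.0,mug)
   // bars: |y|>.13 z<.006 (no wall dyn.)
   double dy=py-ey,dz=pz-ez,lx=C*dy+S*dz,lz=-S*dy+C*dz;
   if(lx<=0&&lx>=-.07&&lz<.0015&&lz>-.004){double by=ewy+wb*dz,bz=ewz-wb*dy;APPLY(py,pz,(-S),C,(.0015-lz),by,bz,mub)}}
  for(int j=0;j<2;j++){double lx=j?-.07:0,dy=C*lx-S*.0015,dz=S*lx+C*.0015,by=ey+dy,bz=ez+dz;// blade top corners vs plate faces
   double qy=by-y,qz=bz-z,px=ca*qy+sa*qz,pz=-sa*qy+ca*qz;
   if(fabs(px)<.0365&&fabs(pz)<.003){double s=pz<0?-1:1;double ny=s*sa,nz=-s*ca;APPLY(by,bz,ny,nz,(.003-fabs(pz)),(ewy+wb*dz),(ewz-wb*dy),mub)}}
  vy+=Fy/m*dt;vz+=Fz/m*dt;w+=M/I*dt;y+=vy*dt;z+=vz*dt;a+=w*dt;
  if(c>3&&fmod(t,.1)<dt)printf("t%.1f th%.0f ey%.0f | y%.0f z%.0f a%.0f\n",t,th*57.3,ey*1e3,y*1e3,z*1e3,a*57.3);
 }
 printf("y %.0f a %.0f\n",y*1e3,a*57.3);}
E
gcc -O2 -o sim sim.c -lm
cat > run.py <<'E'
import subprocess,numpy as np
def run(rows,a,b,v=False):
    return subprocess.run(['./sim',str(a),str(b)]+(['v'] if v else []),input='\n'.join('%f %f %f'%r for r in rows),text=True,capture_output=True).stdout.strip()
def traj(y0,yend,th0,vy,crow,thmax=88,acc=1):
    """roll th per row 8.5; y chase begins at row where th>=th0 with vy mm/row"""
    rows=[(0,y0,crow(0))]*2;th=0;y=y0;vcur=0
    while th<thmax:
        th=min(thmax,th+8.5)
        if th>th0: y=min(yend,y+vy)
        rows.append((th,y,crow(th)))
    return rows
c=lambda th:np.interp(th,[0,20,40,60,90],[15,8,6,14,32])
if __name__=='__main__':
    for th0,vy in((0,0),(0,10),(10,20),(10,30),(20,20),(20,40),(40,30)):
        r=traj(-100,60,th0,vy,c);r+=[(88,r[-1][1]+20,32),(88,r[-1][1]+40,32)]
        print(th0,vy,[run(r,g,b) for g,b in((.15,.15),(.2,.3),(.3,.2),(.3,.3),(.45,.45),(.6,.6))])
E
python3 run.py
```

```text
bash: gcc: command not found
```

```bash
cat > sim.py <<'E'
import numpy as np
V=np.array([[-40,-.8],[-36.5,-3],[36.5,-3],[40,-.8],[40,.8],[36.5,3],[-36.5,3],[-40,.8]])/1e3
def sim(trajs,mug,mub,extra=.7,dt=1e-4):
    """trajs (B,n,3): theta deg, edge y mm, edge z mm at 0.1 s rows; mug,mub (B,) -> final y mm, angle deg"""
    T=np.array(trajs,float);T[...,0]=np.radians(T[...,0]);T[...,1:]/=1e3;B,n,_=T.shape
    m=.06;I=m*(.08**2+.006**2)/12;k,d,ve=4000.,3.,.004
    y=T[:,0,1]-.035;z=T[:,0,2]+.0045;a=np.zeros(B);vy,vz,w=np.zeros(B),np.zeros(B),np.zeros(B)
    mug,mub=np.array(mug)[:,None],np.array(mub)[:,None];c1=lambda x:x[:,None]
    for s in range(int(((n-1)*.1+extra)/dt)):
        t=s*dt;i=min(int(t/.1+1e-9),n-2);u=t/.1-i;mv=u<=1;u=min(u,1)
        th,ey,ez=(T[:,i]+u*(T[:,i+1]-T[:,i])).T;wb,dey,dez=((T[:,i+1]-T[:,i])/.1*mv).T
        C,S,ca,sa=np.cos(th),-np.sin(th),np.cos(a),np.sin(a)
        py=c1(y)+np.outer(ca,V[:,0])-np.outer(sa,V[:,1]);pz=c1(z)+np.outer(sa,V[:,0])+np.outer(ca,V[:,1])
        dy,dz=py-c1(ey),pz-c1(ez);lx=c1(C)*dy+c1(S)*dz;lz=-c1(S)*dy+c1(C)*dz
        inb=(lx<=0)&(lx>=-.07)&(lz<.0015)&(lz>-.004)
        L=np.array([0,-.07]);ky=np.outer(C,L)-c1(S)*.0015;kz=np.outer(S,L)+c1(C)*.0015
        by,bz=ky+c1(ey),kz+c1(ez);qy,qz=by-c1(y),bz-c1(z);px=c1(ca)*qy+c1(sa)*qz;pp=-c1(sa)*qy+c1(ca)*qz
        ins=(abs(px)<.0365)&(abs(pp)<.003);sg=np.sign(pp)
        o=np.zeros_like(py);P=np.hstack
        X=P([py,py,by]);Z=P([pz,pz,bz]);ny=P([o,o-c1(S),sg*c1(sa)]);nz=P([o+1,o+c1(C),-sg*c1(ca)])
        pen=P([-pz,.0015-lz,.003-abs(pp)]);act=P([pz<0,inb,ins]);mu=P([o+mug,o+mub,0*by+mub])
        bvy=P([o,c1(dey)+c1(wb)*dz,c1(dey)+c1(wb)*kz]);bvz=P([o,c1(dez)-c1(wb)*dy,c1(dez)-c1(wb)*ky])
        ry,rz=X-c1(y),Z-c1(z);ay=c1(vy)-c1(w)*rz-bvy;az=c1(vz)+c1(w)*ry-bvz
        N=np.maximum(k*pen-d*(ay*ny+az*nz),0)*act;f=-mu*N*np.tanh((-ay*nz+az*ny)/ve)
        fy=N*ny-f*nz;fz=N*nz+f*ny
        vy=vy+fy.sum(1)/m*dt;vz=vz+(fz.sum(1)/m-9.81)*dt;w=w+(ry*fz-rz*fy).sum(1)/I*dt
        y=y+vy*dt;z=z+vz*dt;a=a+w*dt
    return np.round(y*1e3),np.round(np.degrees(a))
def traj(y0,th0,vy,c,thmax=88,yend=60,push=20,dth=8.5,n=18):
    r=[(0,y0,c(0))]*2;th=0;y=y0
    while th<thmax:
        th=min(thmax,th+dth)
        if th>th0:y=min(yend,y+vy)
        r.append((th,y,c(th)))
    r+=[(thmax,y+push,c(thmax)),(thmax,y+2*push,c(thmax))]
    return (r+[r[-1]]*20)[:n]
FR=[(.15,.15),(.2,.3),(.3,.2),(.3,.3),(.45,.45),(.6,.6)]
def test(named):
    tr=[t for _,t in named for _ in FR];y,a=sim(tr,[f[0] for _ in named for f in FR],[f[1] for _ in named for f in FR])
    for i,(n,_) in enumerate(named):print(n,[(int(p),int(q)) for p,q in zip(y[i*6:i*6+6],a[i*6:i*6+6])])
c0=lambda th:np.interp(th,[0,20,40,60,90],[15,8,6,14,32])
c1_=lambda th:np.interp(th,[0,20,40,60,90],[40,40,40,40,40])
c2=lambda th:np.interp(th,[0,90],[70,70])
if __name__=='__main__':
    test([((cn,th0,vy),traj(-100,th0,vy,c)) for cn,c in(('low',c0),('mid',c1_),('hi',c2)) for th0,vy in((0,0),(0,10),(0,20),(10,20),(10,35),(20,20),(20,35),(35,35))])
E
time python3 sim.py
```

```text
('low', 0, 0) [(-5, 0), (-35, 0), (-47, 0), (-51, 0), (-31, -180), (-39, -180)]
('low', 0, 10) [(76, 0), (44, 0), (19, 0), (26, 0), (47, -180), (49, -180)]
('low', 0, 20) [(177, 0), (130, 0), (90, 0), (102, 0), (120, -180), (119, -180)]
('low', 10, 20) [(152, 0), (108, 0), (70, 0), (83, 0), (117, -180), (114, -180)]
('low', 10, 35) [(320, 0), (204, 0), (157, 0), (151, 0), (108, 0), (124, -180)]
('low', 20, 20) [(129, 0), (87, 0), (54, 0), (64, 0), (102, -180), (99, -180)]
('low', 20, 35) [(271, 0), (199, 0), (144, 0), (131, 0), (150, -180), (119, -180)]
('low', 35, 35) [(120, 0), (169, 0), (129, 0), (124, -180), (112, -180), (107, -180)]
('mid', 0, 0) [(21, 0), (-25, 0), (-38, 0), (-47, 0), (-69, 0), (-22, -180)]
('mid', 0, 10) [(107, 0), (50, 0), (24, 0), (18, 0), (13, 0), (42, -180)]
('mid', 0, 20) [(216, 0), (137, 0), (95, 0), (90, 0), (92, 0), (110, -180)]
('mid', 10, 20) [(189, 0), (113, 0), (71, 0), (68, 0), (72, 0), (90, -180)]
('mid', 10, 35) [(372, 0), (246, 0), (179, 0), (173, 0), (113, 0), (148, -180)]
('mid', 20, 20) [(162, 0), (93, 0), (53, 0), (47, 0), (52, 0), (70, -180)]
('mid', 20, 35) [(311, 0), (207, 0), (143, 0), (136, 0), (108, 0), (145, -180)]
('mid', 35, 35) [(35, 0), (99, 0), (67, 0), (69, 0), (81, 0), (74, -180)]
('hi', 0, 0) [(-15, 0), (-37, 0), (-44, 0), (-51, 0), (-90, 0), (-36, -180)]
('hi', 0, 10) [(56, 0), (28, 0), (13, 0), (11, 0), (-19, 0), (12, -180)]
('hi', 0, 20) [(151, 0), (102, 0), (75, 0), (77, 0), (54, 0), (70, -180)]
('hi', 10, 20) [(125, 0), (80, 0), (53, 0), (55, 0), (34, 0), (50, -180)]
('hi', 10, 35) [(283, 0), (198, 0), (146, 0), (146, 0), (96, 0), (49, 0)]
('hi', 20, 20) [(101, 0), (59, 0), (35, 0), (35, 0), (13, 0), (30, -180)]
('hi', 20, 35) [(228, 0), (160, 0), (111, 0), (110, 0), (93, 0), (132, -180)]
('hi', 35, 35) [(8, 0), (52, 0), (11, -180), (217, -360), (21, 0), (33, -180)]
real	0m11.031s
user	0m11.276s
sys	0m0.057s
```

```bash
cat > opt.py <<'E'
from sim import *
rng=np.random.default_rng(0)
FR=[(.2,.2),(.25,.35),(.3,.3),(.35,.25),(.4,.4),(.5,.5),(.5,.35)]
n=19
def build(x):
    vy=np.clip(x[:11],-40,40);ck=np.clip(x[11:15],[12,4,4,10],[60,60,60,45]);pre=np.clip(x[15],-40,0)
    th=[0,0];yy=[0,0];vel=0
    for j in range(2): th.append(0);yy.append(yy[-1]+pre*(j+1)/2)
    for j in range(11):
        th.append(min(88,th[-1]+8.4));vel=np.clip(vy[j],(vel if j else pre)-30,(vel if j else pre)+30);yy.append(yy[-1]+vel)
    th+= [88]*(n-len(th));yy+=[yy[-1]]*(n-len(yy));yy=np.array(yy);yy-=(yy.max()+yy.min())/2+25
    return np.c_[th,yy,np.interp(th,[0,25,50,75,88],[*ck,32])]
def score(X):
    tr=[build(x) for x in X];TT=[t for t in tr for _ in FR]
    y,a=sim(TT,[f[0] for _ in X for f in FR],[f[1] for _ in X for f in FR],dt=1.6e-4,extra=.4)
    y=y.reshape(-1,len(FR));a=a.reshape(-1,len(FR));ok=(abs(a+180)<8)
    return (ok*(1-.004*np.maximum(abs(y)-60,0))).sum(1)-np.array([max(0,np.ptp(t[:,1])-180)*.02 for t in tr]),y,a
if __name__=='__main__':
    mu=np.r_[np.array([5,15,25,30,35,35,35,30,20,10,10]),20,10,8,16,-30.];sd=np.r_[[15]*11,12,10,10,10,15.]
    for g in range(9):
        X=mu+sd*rng.standard_normal((70,16));X[0]=mu
        s,y,a=score(X);i=np.argsort(-s);E=X[i[:12]];mu=.3*mu+.7*E.mean(0);sd=.7*sd+.3*(E.std(0)+1)
        print(g,np.round(s[i[:4]],2),[(int(p),int(q)) for p,q in zip(y[i[0]],a[i[0]])],flush=True)
        np.save('best.npy',X[i[0]])
    print(np.round(build(X[i[0]])).tolist())
E
time timeout 400 python3 opt.py
```

```text
0 [1.8  1.66 1.6  1.54] [(43, 0), (68, 0), (65, 0), (69, 0), (39, -78), (84, -180), (87, -180)]
1 [3.59 3.49 3.2  2.66] [(142, 0), (124, 0), (105, -180), (102, -180), (109, -180), (99, -180), (98, -180)]
2 [3.57 3.4  3.35 3.  ] [(51, 0), (70, 0), (79, 0), (85, -180), (87, -180), (88, -180), (88, -180)]
3 [3.72 3.43 3.36 3.07] [(57, 0), (101, 0), (86, 0), (82, -180), (82, -180), (75, -180), (72, -180)]
4 [4.47 3.74 3.55 3.54] [(-36, 0), (109, 0), (88, -180), (85, -180), (88, -180), (86, -180), (86, -180)]
5 [5.25 4.46 4.27 3.9 ] [(80, 0), (100, -180), (96, -180), (94, -180), (89, -180), (83, -180), (85, -180)]
6 [5.37 5.06 4.57 4.32] [(106, 0), (98, -180), (95, -180), (84, -180), (82, -180), (79, -180), (79, -180)]
7 [5.59 5.54 4.95 4.76] [(95, 0), (84, -180), (84, -180), (73, -180), (74, -180), (66, -180), (67, -180)]
8 [5.81 5.49 5.25 5.05] [(-36, 0), (97, -180), (68, -180), (63, -180), (44, -180), (46, -180), (44, -180)]
[[0.0, -37.0, 12.0], [0.0, -37.0, 12.0], [0.0, -40.0, 12.0], [0.0, -46.0, 12.0], [8.0, -70.0, 9.0], [17.0, -73.0, 7.0], [25.0, -75.0, 4.0], [34.0, -96.0, 7.0], [42.0, -95.0, 11.0], [50.0, -91.0, 14.0], [59.0, -62.0, 25.0], [67.0, -22.0, 35.0], [76.0, 7.0, 44.0], [84.0, 26.0, 36.0], [88.0, 46.0, 32.0], [88.0, 46.0, 32.0], [88.0, 46.0, 32.0], [88.0, 46.0, 32.0], [88.0, 46.0, 32.0]]
real	4m1.308s
user	3m51.245s
sys	0m0.363s
```

```bash
cat > t2.py <<'E'
from sim import *
from scipy.ndimage import gaussian_filter1d
b=[(0,-55,12),(0,-55,12),(0,-58,12),(0,-64,12),(8,-85,9),(17,-91,7),(25,-95,5),(34,-112,7),(42,-113,11),(50,-107,14),(59,-80,25),(67,-40,35),(76,-11,44),(84,8,38),(88,28,34),(88,28,34),(88,28,34),(88,28,34),(88,28,34)]
th=[0,0,0,0,8,17,25,34,42,50,59,67,76,84,88,88,88,88,88]
S={'base':b,
'simple':list(zip(th,[-60,-60,-60,-70,-83,-92,-100,-108,-110,-104,-78,-42,-10,10,20,20,20,20,20],[12,12,12,12,10,8,6,7,10,15,25,35,42,42,42,42,42,42,42])),
'noback':list(zip(th,[-100]*9+[-95,-72,-36,-4,16,26,26,26,26,26],[12,12,12,12,10,8,6,7,10,15,25,35,42,42,42,42,42,42,42])),
'stay':list(zip(th,[-100]*9+[-95,-72,-36,-4,16,26,26,26,26,26],[12,12,12,12,10,8,6,6,6,6,12,20,28,34,34,34,34,34,34])),
'lift':list(zip(th,[-90]*8+[-88,-84,-70,-50,-30,-10,5,5,5,5,5],[12,12,12,12,10,8,6,7,10,15,30,45,55,55,50,50,50,50,50]))}
FR=[(.2,.2),(.25,.25),(.25,.35),(.3,.3),(.35,.25),(.4,.4),(.3,.5),(.5,.3),(.5,.5),(.65,.65)]
L=[]
for k,t in S.items():
    t=np.array(t,float);L.append((k,t))
    L.append((k+'_smooth',gaussian_filter1d(t,.7,axis=0,mode='nearest')))
    u=t.copy();u[:,2]+=4;L.append((k+'_c+4',u))
    u=t.copy();u[:,2]-=2;L.append((k+'_c-2',u))
tr=[t for _,t in L for _ in FR];y,a=sim(tr,[f[0] for _ in L for f in FR],[f[1] for _ in L for f in FR],extra=.5,dt=1.5e-4)
for i,(n,_) in enumerate(L):print(n,' '.join(f'{int(p)}{"F" if abs(q+180)<9 else "x" if abs(q)<9 else "?"}' for p,q in zip(y[i*10:i*10+10],a[i*10:i*10+10])))
E
python3 t2.py
```

```text
base -50x 30x 87x 61F 44F 38F 50F 27F 24F 24F
base_smooth -39x 43x 49F 41F 41F 36F 46F 25F 27F 16F
base_c+4 -53x -53x 89x 40F 29F 21F 65F 11F 23F 19F
base_c-2 -45x 68x 86x 78F 44F 35F 47F 30F 26F 32F
simple -40x 53x 52F 45F 41F 29F 46F 27F 21F 19F
simple_smooth -32x 35x 64x 47F 39F 35F 45F 24F 22F 13F
simple_c+4 -44x -32x 48x 66x 22F 31F 49F 19F 15F 15F
simple_c-2 -15x 78x 51F 46F 43F 34F 47F 31F 27F 28F
noback -26x -30x 61x 66x 38F 42F 55F 31F 37F 25F
noback_smooth -21x -17x 54x 59x 42F 42F 49F 32F 32F 24F
noback_c+4 -27x -36x -9x -12x -2x 34F 57F 25F 21F 22F
noback_c-2 -25x 1x 81x 53F 49F 49F 54F 33F 31F 26F
stay -27x -21x 71x 70x 69x 56F 61F 57F 55F 56F
stay_smooth -22x -10x 70x 72x 69x 53F 58F 54F 50F 55F
stay_c+4 -27x -36x 28x 21x 9x 57F 58F 57F 53F 52F
stay_c-2 -27x 6x 86x 37? 65F 58F 60F 55F 53F 56F
lift -13x -13x 4x 17x 13F 11F 23F 12F 6F 9F
lift_smooth -10x -19x 1x 7x 23F 11F 20F 9F 10F 8F
lift_c+4 -14x -24x -14x -20x -21x 4F 21F 5F 5F 1F
lift_c-2 -13x -7x 18x 11F 23F 13F 24F 9F 8F 11F
```

The "simple" trajectory flips the plate for friction of about 0.3 and up, and there's time to retry if it fails. First I lift gently and check that the plate comes up.

Run:
```python
from kin2 import *
o,r=obs();cur=(o['tool_pos'],r)
print('model',pose(72,-37.3,-.7,6.5,4.8)[0])
Z=R.from_euler('z',YAW)
print(Z.inv().apply(o['tool_pos']-flip(0,-2,0,fx=72)[0]))
rows(cur,[pose(72,-37.3,5,5.5,4.8),pose(70,-37.3,15,4.5,4.8),flip(0,-2,30,fx=66,p=4),flip(0,-2,40,fx=60,p=4)])
```

```text
t 12.7 p [592.1 -73.6  98.6] R [[-0.993, 0.041, -0.112], [0.041, 0.999, 0.005], [0.112, 0.001, -0.994]] F [-0.5 -0.5  2.6] M [ 0.03 -0.14 -0.03] w 0.172 ff 88.6 q [ 0.01  0.59  0.09  1.7  -0.05  0.96  1.65]
model [590.81910114 -73.8805233   98.65725661]
[2.34041238e+00 2.29776970e-04 3.36998971e+00]
[590.2 -73.9 101.9] slide [0.0023, -0.0003, -0.0031] rot [0.0001, -0.0026, 0.0004]
[587.5 -73.7 109.5] slide [0.0057, -0.0003, -0.0103] rot [0.0001, -0.0054, 0.0004]
[583.3 -73.2 123.3] slide [0.0115, 0.0, -0.0235] rot [0.0001, -0.0068, 0.0004]
[577.3 -73.  133.3] slide [0.0186, 0.0001, -0.0328] rot [0.0001, -0.0068, 0.0004]
```

{"api": "jog_arm", "payload": {"moves": [{"slide": [0.0012, 0, -0.0015], "delta_rot": [0, -0.0013, 0], "fingers": 0}, {"slide": [0.0023, 0, -0.0031], "delta_rot": [0, -0.0026, 0], "fingers": 0}, {"slide": [0.0035, 0, -0.0065], "delta_rot": [0, -0.004, 0], "fingers": 0}, {"slide": [0.005, 0, -0.0103], "delta_rot": [0, -0.0054, 0], "fingers": 0}, {"slide": [0.0075, 0, -0.0165], "delta_rot": [0, -0.0062, 0], "fingers": 0}, {"slide": [0.0115, 0, -0.0235], "delta_rot": [0, -0.0068, 0], "fingers": 0}, {"slide": [0.0155, 0, -0.029], "delta_rot": [0, -0.0068, 0], "fingers": 0}, {"slide": [0.0186, 0, -0.0328], "delta_rot": [0, -0.0068, 0], "fingers": 0}, {"slide": [0.0186, 0, -0.0328], "delta_rot": [0, -0.0068, 0], "fingers": 0}]}}

```text
time: 13.6
tool_pos: [576.6, -73.1, 134.3]
ee_rot: [-0.035, 0.021, 0.999, 0.001]
force: [-0.6, 0.2, -1.8]
width: 0.169
finger_force: 88.0
```

Run:
```python
from kin2 import *
o,r=obs();cur=(o['tool_pos'],r)
m=camera_model('scene');im=camera('scene');cv2.imwrite('pics/sc8.png',im[:,:,::-1]);cv2.imwrite('pics/si8.png',camera('side')[:,:,::-1])
H=hsv(im);s,v=H[...,1].astype(int),H[...,2].astype(int)
c=comp((s<25)&(v>150),(285,190,360,250))
for z in(66,106):print(z,rect(c,m,z))
T=[flip(0,-2,40,fx=45,p=4.8),flip(0,-60,40,fx=45),flip(0,-60,12,fx=45)]
rows(cur,T)
```

```text
t 13.6 p [576.6 -73.1 134.3] R [[-0.997, 0.041, -0.07], [0.041, 0.999, 0.004], [0.07, 0.001, -0.998]] F [-0.6  0.2 -1.8] M [-0.02  0.01  0.02] w 0.169 ff 88.0 q [ 0.01  0.5   0.09  1.76 -0.05  0.95  1.65]
66 ([632.1, -49.3], [84.9, 115.3], 86.74)
106 ([689.1, -79.0], [79.2, 107.6], 86.74)
[562.8 -72.4 135.2] slide [0.0139, 0.0001, 0.0] rot [0.0001, 0.0022, 0.0004]
[ 560.2 -130.3  135.2] slide [0.014, -0.0579, -0.0] rot [0.0001, 0.0022, 0.0004]
[ 560.2 -130.3  107.2] slide [0.0121, -0.0579, 0.0279] rot [0.0001, 0.0022, 0.0004]
```

The plate has lifted: the scene mask fits an 80 mm width at z≈106. I carry it gently to the flip start and work out the flip rows.

{"api": "jog_arm", "payload": {"moves": [{"slide": [0.002, -0.005, 0], "delta_rot": [0, 0.0005, 0], "fingers": 0}, {"slide": [0.005, -0.015, 0], "delta_rot": [0, 0.001, 0], "fingers": 0}, {"slide": [0.008, -0.03, 0], "delta_rot": [0, 0.0016, 0], "fingers": 0}, {"slide": [0.011, -0.044, 0.003], "delta_rot": [0, 0.0022, 0], "fingers": 0}, {"slide": [0.013, -0.053, 0.009], "delta_rot": [0, 0.0022, 0], "fingers": 0}, {"slide": [0.013, -0.058, 0.017], "delta_rot": [0, 0.0022, 0], "fingers": 0}, {"slide": [0.0121, -0.058, 0.024], "delta_rot": [0, 0.0022, 0], "fingers": 0}, {"slide": [0.0121, -0.058, 0.0279], "delta_rot": [0, 0.0022, 0], "fingers": 0}, {"slide": [0.0121, -0.058, 0.0279], "delta_rot": [0, 0.0022, 0], "fingers": 0}]}}

```text
time: 14.6
tool_pos: [559.5, -129.2, 105.2]
ee_rot: [-0.043, 0.02, 0.999, 0.002]
force: [0.3, -0.1, -2.0]
width: 0.169
finger_force: 87.9
```

Run:
```python
from kin2 import *
o,r=obs()
cur=flip(0,-60,12);print('model',cur[0],np.round(cur[1],3).tolist())
m=camera_model('scene');H=hsv(camera('scene'));s,v=H[...,1].astype(int),H[...,2].astype(int)
print(rect(comp((s<25)&(v>150),(270,190,360,260)),m,78))
th=[0,8,17,25.5,34,42.5,51,59.5,67,76,84,88,88];y=[-70,-83,-92,-100,-108,-110,-104,-78,-42,-10,10,20,20];c=[12,10,8,6,7,10,15,25,35,42,42,42,42]
T=[flip(*a) for a in zip(th,y,c)];rows(cur,T)
q=np.array(o['joint_pos']);pp=cur[0]
for t in T:
    q1,e,er,E,W=ik(*t,q,w=10);print(np.round(np.abs(q1-q)/.1,1),round(np.linalg.norm(t[0]-pp)),round(e,1),np.round(W));q=q1;pp=t[0]
```

```text
t 14.6 p [ 559.5 -129.2  105.2] R [[-0.995, 0.04, -0.086], [0.04, 0.999, 0.005], [0.087, 0.002, -0.996]] F [ 0.3 -0.1 -2. ] M [-0.01  0.05 -0.  ] w 0.169 ff 87.9 q [ 0.1   0.54  0.1   1.78 -0.05  0.91  1.75]
model [ 560.22222267 -130.29960467  107.24252649] [[-0.996, 0.044, -0.084], [0.043, 0.999, 0.004], [0.084, -0.0, -0.996]]
([678.8, -136.4], [76.7, 102.7], 86.5)
[ 559.8 -140.3  107.2] slide [-0.0, -0.01, -0.0] rot [0.0, 0.0, 0.0]
[ 559.4 -148.   109.8] slide [0.0002, -0.0178, -0.0025] rot [0.0221, 0.0, 0.0019]
[ 559.3 -150.4  111.9] slide [0.0004, -0.0202, -0.0047] rot [0.0471, 0.0, 0.004]
[ 559.3 -151.7  112.9] slide [0.0005, -0.0214, -0.0056] rot [0.0706, 0.0, 0.0059]
[ 559.2 -152.6  115.8] slide [0.0007, -0.0223, -0.0085] rot [0.0941, 0.0, 0.0079]
[ 559.5 -147.3  119.6] slide [0.001, -0.017, -0.0123] rot [0.1176, -0.0, 0.0099]
[ 560.1 -133.9  124.4] slide [0.0014, -0.0036, -0.0171] rot [0.1412, 0.0, 0.0119]
[ 561.5 -100.7  133. ] slide [0.0022, 0.0296, -0.0257] rot [0.1647, 0.0, 0.0138]
[563.4 -58.6 141. ] slide [0.0028, 0.0718, -0.0336] rot [0.1855, 0.0, 0.0156]
[565.1 -19.7 
[... 295 characters left out ...]
0205]
[0.1 0.  0.  0.  0.  0.  0.2] 10 0.0 [ 600. -144.  464.]
[1.2 0.1 0.7 0.2 1.3 0.2 1.5] 8 0.0 [ 602. -101.  463.]
[1.5 0.1 0.8 0.2 1.4 0.  1.8] 3 0.1 [604. -47. 453.]
[1.3 0.4 0.7 0.1 1.2 0.2 1.6] 2 0.0 [606.   3. 434.]
[1.2 0.5 0.6 0.  1.  0.4 1.5] 3 0.0 [607.  49. 409.]
[1.1 0.7 0.5 0.1 0.8 0.6 1.3] 7 0.0 [609.  96. 379.]
[1.  0.8 0.3 0.3 0.5 0.8 1.1] 14 0.0 [610. 146. 344.]
[1.  0.9 0.2 0.6 0.2 1.2 0.8] 34 0.0 [612. 209. 308.]
[0.8 0.9 0.  0.8 0.  1.3 0.5] 43 0.0 [615. 271. 274.]
[0.6 1.2 0.1 1.  0.  1.5 0.4] 39 0.1 [617. 327. 223.]
[0.3 1.1 0.1 0.9 0.1 1.1 0.2] 26 0.1 [618. 360. 170.]
[0.1 0.6 0.1 0.5 0.1 0.6 0.1] 13 0.0 [619. 374. 143.]
[0. 0. 0. 0. 0. 0. 0.] 0 0.0 [619. 374. 143.]
```

{"api": "jog_arm", "payload": {"moves": [{"slide": [0, -0.01, 0], "delta_rot": [0, 0, 0], "fingers": 0}, {"slide": [0.0002, -0.0178, -0.0025], "delta_rot": [0.0221, 0, 0.0019], "fingers": 0}, {"slide": [0.0004, -0.0202, -0.0047], "delta_rot": [0.0455, 0, 0.0039], "fingers": 0}, {"slide": [0.0005, -0.0214, -0.0056], "delta_rot": [0.069, 0, 0.0058], "fingers": 0}, {"slide": [0.0007, -0.0223, -0.0085], "delta_rot": [0.0925, 0, 0.0078], "fingers": 0}, {"slide": [0.001, -0.017, -0.0123], "delta_rot": [0.116, 0, 0.0098], "fingers": 0}, {"slide": [0.0014, -0.0036, -0.0171], "delta_rot": [0.1395, 0, 0.0118], "fingers": 0}, {"slide": [0.0022, 0.0296, -0.0257], "delta_rot": [0.163, 0, 0.0138], "fingers": 0}, {"slide": [0.0028, 0.0718, -0.0336], "delta_rot": [0.1865, 0, 0.0157], "fingers": 0}, {"slide": [0.0031, 0.1107, -0.0371], "delta_rot": [0.2095, 0, 0.0177], "fingers": 0}, {"slide": [0.0028, 0.1364, -0.0331], "delta_rot": [0.2325, 0, 0.0195], "fingers": 0}, {"slide": [0.0026, 0.149, -0.0309], "delta_rot": [0.2436, 0, 0.0205], "fingers": 0}, {"slide": [0.0026, 0.149, -0.0309], "delta_rot": [0.2436, 0, 0.0205], "fingers": 0}, {"slide": [0.0026, 0.149, -0.0309], "delta_rot": [0.2436, 0, 0.0205], "fingers": 0}, {"slide": [0.0026, 0.149, -0.0309], "delta_rot": [0.2436, 0, 0.0205], "fingers": 0}]}}

```text
time: 16.15
tool_pos: [567.0, 16.8, 139.4]
ee_rot: [-0.045, 0.046, 0.719, -0.692]
force: [0.7, -0.8, -1.4]
width: 0.172
finger_force: 88.6
```

Run:
```python
from kin2 import *
o,r=obs()
cv2.imwrite('pics/sc9.png',camera('scene')[:,:,::-1]);cv2.imwrite('pics/si9.png',camera('side')[:,:,::-1])
for n in('sc9','si9'):
    m=camera_model('scene' if n[1]=='c' else 'side');im=cv2.imread(f'pics/{n}.png')[:,:,::-1].copy();H=hsv(im);h,s,v=[H[...,i].astype(int) for i in range(3)]
    # sample dark / white blobs inside the glass area
    g=proj([C+R.from_euler('z',YAW).apply([a,b,0]) for a,b in((-99,-129),(99,-129),(99,129),(-99,129))],m)
    M=cv2.fillConvexPoly(np.zeros(h.shape,np.uint8),np.int32(g),1)>0;M=cv2.erode(M.astype(np.uint8),np.ones((5,5)))>0
    for nm,k in(('dark',(v<50)&M),('white',(s<22)&(v>(140 if n[1]=='c' else 100))&M)):
        if k.sum()>30:c=comp(k);print(n,nm,k.sum(),rect(c,m,66),np.round(R.from_euler('z',-YAW).apply(np.r_[rect(c,m,66)[0],60]-C)))
```

```text
t 16.15 p [567.   16.8 139.4] R [[-0.992, 0.004, -0.127], [0.127, 0.037, -0.991], [0.001, -0.999, -0.037]] F [ 0.7 -0.8 -1.4] M [ 1.32 -0.12  0.04] w 0.172 ff 88.6 q [-0.9   1.24  0.5   1.43  0.61  1.65  0.68]
sc9 dark 502 ([686.4, -23.6], [77.2, 100.8], 87.58) [27. 17.  0.]
si9 dark 921 ([641.6, -27.0], [193.0, 146.5], 38.17) [-17.  12.   0.]
```

The scene mask shows a dark 77×101 mm rectangle lying on the glass at viewer (27,17) and no white left, so the plate is black up. Now I retreat and return the spatula.

Run:
```python
from kin2 import *
o,r=obs();D=np.array([[-1,0,.002],[0,1,.001],[-.002,.001,-1]])
r1=lambda f:(R.from_matrix(r)*R.from_rotvec(f*R.from_matrix(r.T@D).as_rotvec())).as_matrix()
p=o['tool_pos']
rows((p,r),[(p+[0,0,50],r),(p+[-10,0,90],r1(.1)),((520,0,240),r1(.3)),((463.4,-20,240),r1(.6)),((463.4,-180,220),r1(.95)),((463.4,-334,200),D)])
```

```text
t 16.25 p [566.8  16.9 139.6] R [[-0.992, 0.004, -0.128], [0.128, 0.038, -0.991], [0.001, -0.999, -0.038]] F [-1.4 -0.8 -1.5] M [ 1.35 -0.12  0.02] w 0.172 ff 88.6 q [-0.9   1.24  0.5   1.43  0.61  1.65  0.68]
[566.8  16.9 189.6] slide [0.0001, -0.05, -0.0019] rot [0.0, 0.0, 0.0]
[556.8  16.9 229.6] slide [0.01, -0.09, -0.0021] rot [-0.0244, -0.0016, -0.0016]
[520   0 240] slide [0.0444, -0.1011, 0.019] rot [-0.0731, -0.0048, -0.0048]
[463.4 -20.  240. ] slide [0.098, -0.1021, 0.046] rot [-0.1463, -0.0096, -0.0095]
[ 463.4 -180.   220. ] slide [0.0775, -0.0882, 0.2053] rot [-0.2316, -0.0152, -0.0151]
[ 463.4 -334.   200. ] slide [0.0578, -0.074, 0.3587] rot [-0.2438, -0.016, -0.0159]
```

{"api": "jog_arm", "payload": {"moves": [{"slide": [0, -0.03, -0.001], "delta_rot": [0, 0, 0], "fingers": 0}, {"slide": [0, -0.06, -0.002], "delta_rot": [0, 0, 0], "fingers": 0}, {"slide": [0.01, -0.09, -0.002], "delta_rot": [-0.0235, -0.0015, -0.0015], "fingers": 0}, {"slide": [0.0275, -0.096, 0.008], "delta_rot": [-0.047, -0.003, -0.003], "fingers": 0}, {"slide": [0.0444, -0.101, 0.019], "delta_rot": [-0.07, -0.0046, -0.0046], "fingers": 0}, {"slide": [0.07, -0.102, 0.032], "delta_rot": [-0.0935, -0.006, -0.006], "fingers": 0}, {"slide": [0.098, -0.102, 0.046], "delta_rot": [-0.117, -0.0077, -0.0077], "fingers": 0}, {"slide": [0.0915, -0.098, 0.09], "delta_rot": [-0.14, -0.0092, -0.0092], "fingers": 0}, {"slide": [0.085, -0.094, 0.135], "delta_rot": [-0.163, -0.0107, -0.0107], "fingers": 0}, {"slide": [0.08, -0.09, 0.18], "delta_rot": [-0.186, -0.0122, -0.0122], "fingers": 0}, {"slide": [0.075, -0.086, 0.225], "delta_rot": [-0.209, -0.0137, -0.0137], "fingers": 0}, {"slide": [0.0695, -0.082, 0.27], "delta_rot": [-0.2316, -0.0152, -0.0151], "fingers": 0}, {"slide": [0.0635, -0.078, 0.315], "delta_rot": [-0.2438, -0.016, -0.0159], "fingers": 0}, {"slide": [0.0578, -0.074, 0.3587], "delta_rot": [-0.2438, -0.016, -0.0159], "fingers": 0}, {"slide": [0.0578, -0.074, 0.3587], "delta_rot": [-0.2438, -0.016, -0.0159], "fingers": 0}, {"slide": [0.0578, -0.074, 0.3587], "delta_rot": [-0.2438, -0.016, -0.0159], "fingers": 0}]}}

```text
time: 17.85
tool_pos: [458.5, -343.5, 200.5]
ee_rot: [-0.0, 0.006, 1.0, -0.004]
force: [-1.2, 0.8, -1.8]
width: 0.168
finger_force: 88.6
```

Run:
```python
from kin2 import *
o,r=obs();D=np.array([[-1,0,.002],[0,1,.001],[-.002,.001,-1]])
rows((o['tool_pos'],r),[((463.4,-334,60),D),((463.4,-334,40),D),((463.4,-334,34.8),D)])
m=camera_model('scene');im=camera('scene');H=hsv(im);v=H[...,2].astype(int)
g=proj([C+R.from_euler('z',YAW).apply([a,b,0]) for a,b in((-99,-129),(99,-129),(99,129),(-99,129))],m)
M=cv2.erode(cv2.fillConvexPoly(np.zeros(v.shape,np.uint8),np.int32(g),1),np.ones((7,7)))>0
c=comp((v<50)&M);print(rect(c,m,66))
```

```text
t 17.85 p [ 458.5 -343.5  200.5] R [[-1.0, 0.013, -0.001], [0.013, 1.0, -0.007], [0.001, -0.007, -1.0]] F [-1.2  0.8 -1.8] M [ 0.    0.16 -0.01] w 0.168 ff 88.6 q [ 0.16  0.4   0.55  1.81 -0.24  0.99  2.36]
[ 463.4 -334.    60. ] slide [-0.0049, 0.0106, 0.1404] rot [-0.0013, -0.0004, -0.002]
[ 463.4 -334.    40. ] slide [-0.0049, 0.0107, 0.1604] rot [-0.0013, -0.0004, -0.002]
[ 463.4 -334.    34.8] slide [-0.0049, 0.0107, 0.1656] rot [-0.0013, -0.0004, -0.002]
([688.2, -23.7], [77.2, 96.0], 87.58)
```

{"api": "jog_arm", "payload": {"moves": [{"slide": [-0.005, 0.0105, 0.04], "delta_rot": [-0.0013, -0.0004, -0.002], "fingers": 0}, {"slide": [-0.005, 0.0106, 0.08], "delta_rot": [-0.0013, -0.0004, -0.002], "fingers": 0}, {"slide": [-0.005, 0.0106, 0.11], "delta_rot": [-0.0013, -0.0004, -0.002], "fingers": 0}, {"slide": [-0.005, 0.0106, 0.11], "delta_rot": [-0.0013, -0.0004, -0.002], "fingers": 0}, {"slide": [-0.005, 0.0106, 0.11], "delta_rot": [-0.0013, -0.0004, -0.002], "fingers": 0}]}}

```text
time: 18.4
tool_pos: [468.5, -321.7, 90.0]
ee_rot: [0.001, -0.008, 1.0, 0.004]
force: [-0.1, 0.0, -1.2]
width: 0.172
finger_force: 88.5
```

Run:
```python
from kin2 import *
o,r=obs();D=np.array([[-1,0,.002],[0,1,.001],[-.002,.001,-1]])
im=camera('wrist');cv2.imwrite('pics/w10.png',im[:,:,::-1])
for a in(cv2.imread('pics/w4.png')[:,:,::-1].copy(),im):
    H=hsv(a);h,s,v=[H[...,i].astype(int) for i in range(3)]
    c=comp((h>100)&(h<118)&(s>140),(230,40,330,360));k=comp((v<60),(240,40,320,84))
    print(c.min(0),c.max(0),np.round(cv2.minAreaRect(c.astype(np.float32)),1) if 0 else cv2.minAreaRect(c.astype(np.float32)),k.min(0),k.max(0))
rows((o['tool_pos'],r),[((463.4,-334,60),D),((463.4,-334,34.3),D)])
```

```text
t 18.4 p [ 468.5 -321.7   90. ] R [[-1.0, -0.015, 0.001], [-0.015, 1.0, 0.007], [-0.001, 0.007, -1.0]] F [-0.1  0.  -1.2] M [ 0.    0.05 -0.05] w 0.172 ff 88.5 q [ 0.19  0.55  0.47  1.89 -0.35  0.79  2.44]
[259  82] [301 350] ((279.9999694824219, 215.99996948242188), (41.99999237060547, 267.99993896484375), 0.0) [257  55] [303  83]
[258  82] [301 350] ((279.5, 216.0), (268.0, 43.0), 90.0) [257  55] [303  83]
[ 463.4 -334.    60. ] slide [0.0053, -0.0124, 0.0299] rot [0.001, -0.0001, 0.0025]
[ 463.4 -334.    34.3] slide [0.0053, -0.0126, 0.0556] rot [0.001, -0.0001, 0.0025]
```

{"api": "jog_arm", "payload": {"moves": [{"slide": [0.0053, -0.0125, 0.005], "delta_rot": [0.001, 0, 0.0025], "fingers": 0}, {"slide": [0.0053, -0.0125, 0.02], "delta_rot": [0.001, 0, 0.0025], "fingers": 0}, {"slide": [0.0053, -0.0125, 0.03], "delta_rot": [0.001, 0, 0.0025], "fingers": 0}, {"slide": [0.0053, -0.0125, 0.03], "delta_rot": [0.001, 0, 0.0025], "fingers": 0}, {"slide": [0.0053, -0.0125, 0.03], "delta_rot": [0.001, 0, 0.0025], "fingers": 0}, {"slide": [0.0053, -0.0125, 0.03], "delta_rot": [0.001, 0, 0.0025], "fingers": 0}]}}

```text
time: 19.05
tool_pos: [463.9, -334.5, 58.9]
ee_rot: [0.001, 0.0, 1.0, 0.0]
force: [-0.0, 0.6, -1.8]
width: 0.172
finger_force: 88.6
```

Run:
```python
from kin2 import *
o,r=obs();D=np.array([[-1,0,.002],[0,1,.001],[-.002,.001,-1]])
rows((o['tool_pos'],r),[((463.4,-334,34.3),D)])
```

```text
t 19.05 p [ 463.9 -334.5   58.9] R [[-1.0, 0.0, 0.001], [0.0, 1.0, 0.001], [-0.001, 0.001, -1.0]] F [-0.   0.6 -1.8] M [ 0.01  0.06 -0.06] w 0.172 ff 88.6 q [ 0.23  0.6   0.45  1.89 -0.38  0.73  2.47]
[ 463.4 -334.    34.3] slide [0.0005, 0.0005, 0.0246] rot [-0.0, -0.0001, -0.0]
```

{"api": "jog_arm", "payload": {"moves": [{"slide": [0.0005, 0.0005, 0.008], "delta_rot": [0, 0, 0], "fingers": 0}, {"slide": [0.0005, 0.0005, 0.015], "delta_rot": [0, 0, 0], "fingers": 0}, {"slide": [0.0005, 0.0005, 0.02], "delta_rot": [0, 0, 0], "fingers": 0}, {"slide": [0.0005, 0.0005, 0.0235], "delta_rot": [0, 0, 0], "fingers": 0}, {"slide": [0.0005, 0.0005, 0.024], "delta_rot": [0, 0, 0], "fingers": 0}, {"slide": [0.0005, 0.0005, 0.024], "delta_rot": [0, 0, 0], "fingers": 0}]}}

```text
time: 19.65
tool_pos: [463.2, -334.0, 34.7]
ee_rot: [0.0, 0.0, 1.0, 0.0]
force: [0.4, -0.2, -1.8]
width: 0.17
finger_force: 88.8
```

Not quite touching yet, so I go down in finer steps.

{"api": "jog_arm", "payload": {"moves": [{"slide": [0, 0, 0.0008], "delta_rot": [0, 0, 0], "fingers": 0}, {"slide": [0, 0, 0.0008], "delta_rot": [0, 0, 0], "fingers": 0}]}}

```text
time: 19.85
tool_pos: [463.4, -334.1, 34.2]
ee_rot: [0.001, 0.0, 1.0, 0.0]
force: [1.0, -0.4, -0.8]
width: 0.174
finger_force: 88.9
```

Contact begins. I open the fingers, rise straight up and back away.

{"api": "jog_arm", "payload": {"moves": [{"slide": [0, 0, 0.0004], "delta_rot": [0, 0, 0], "fingers": 0}, {"slide": [0, 0, 0.0004], "delta_rot": [0, 0, 0], "fingers": 0.25}, {"slide": [0, 0, 0.0004], "delta_rot": [0, 0, 0], "fingers": 0.5}, {"slide": [0, 0, 0.0004], "delta_rot": [0, 0, 0], "fingers": 1}, {"slide": [0, 0, 0.0004], "delta_rot": [0, 0, 0], "fingers": 1}, {"slide": [0, 0, 0.0004], "delta_rot": [0, 0, 0], "fingers": 1}, {"slide": [0, 0, -0.02], "delta_rot": [0, 0, 0], "fingers": 1}, {"slide": [0, 0, -0.06], "delta_rot": [0, 0, 0], "fingers": 1}, {"slide": [0, 0, -0.11], "delta_rot": [0, 0, 0], "fingers": 1}, {"slide": [0, 0, -0.16], "delta_rot": [0, 0, 0], "fingers": 1}, {"slide": [0, 0, -0.21], "delta_rot": [0, 0, 0], "fingers": 1}, {"slide": [0, 0, -0.21], "delta_rot": [0, 0, 0], "fingers": 1}, {"slide": [0, 0, -0.21], "delta_rot": [0, 0, 0], "fingers": 1}]}}

```text
time: 21.15
tool_pos: [463.8, -334.5, 245.5]
ee_rot: [0.002, -0.0, 1.0, -0.0]
force: [0.3, -0.2, -0.5]
width: 1.002
finger_force: 0.0
```

Run:
```python
from kin2 import *
o,r=obs()
m=camera_model('wrist');im=camera('wrist');cv2.imwrite('pics/w11.png',im[:,:,::-1])
H=hsv(im);h,s,v=[H[...,i].astype(int) for i in range(3)]
print('tray',rect(comp((h>78)&(h<98)&(s>90)),m,14));print('handle',rect(comp((h>100)&(h<118)&(s>140)),m,64))
sc=camera('scene');f=np.vstack([sc[170:290,170:450],camera('side')[180:300,130:410]])
cv2.imwrite('pics/f.png',cv2.resize(np.hstack([f])[:,:,::-1],None,fx=2.4,fy=2.4,interpolation=cv2.INTER_CUBIC))
```

```text
t 21.15 p [ 463.8 -334.5  245.5] R [[-1.0, -0.0, 0.004], [-0.0, 1.0, -0.0], [-0.004, -0.0, -1.0]] F [ 0.3 -0.2 -0.5] M [-0.01  0.01  0.02] w 1.002 ff 0.0 q [ 0.13  0.35  0.56  1.77 -0.21  1.08  2.34]
tray ([472.4, -332.9], [119.1, 298.9], 89.22)
handle ([433.7, -334.2], [15.6, 113.1], 89.6)
```

View pics/f.png

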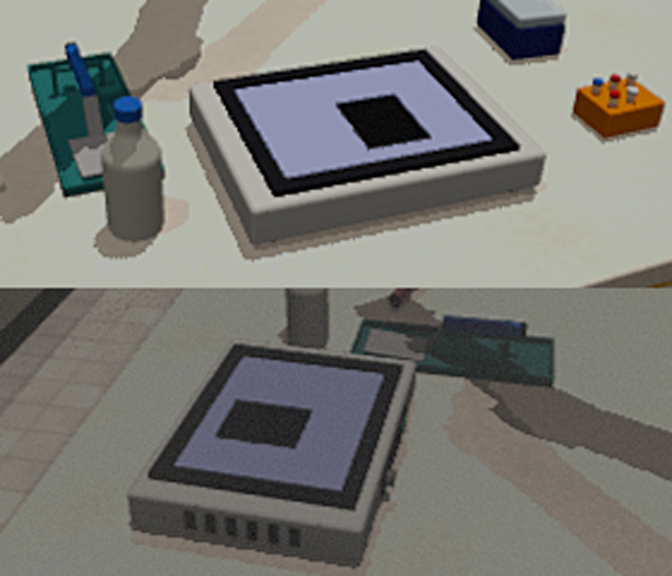

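The final picture shows the plate black up and flat inside the frame at (383,122). The spatula is back in its tray at (85,100), with its handle within 1 mm of where it lay. The bottle, tip box and rack look undisturbed.

```bash
python3 -c "from cell import finish_job;print(finish_job())"
```

```text
the job is handed in; nothing more can be done
None
```

The contrast plate now lies flat on the glass with its black face up, the spatula is back in its tray as it lay, and the job was handed in after about 21 s of robot time.

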